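# Empty the nut tumbler and close it again

### The job

The flange nuts in the tip-out tumbler are clean: unscrew the barrel's cap and take it off, then swing the barrel over by its lever until it stays tipped by itself and all four nuts have dropped into the steel tray. Swing the barrel back upright and screw the cap home on its thread, hand-tight and sitting flat. Leave the other things on the counter where they are.

Things in the scene. Friction and masses are not known exactly. Their poses are not given: they have to be found in the camera images.
- tumbler: grey frame fixed to the counter, base plate 170 x 150 x 12 mm. Origin on the counter below the trunnion axis; x runs along the trunnions (lever on the -x side), z up. The barrel tips towards -y, where the tray is. The plate covers y = -45 to +105 mm; two uprights (outer faces x = +-66 mm, 36 mm wide in y) reach z = 140 mm
- barrel (a joint): tip angle (rad) of the orange eight-sided barrel, 92 mm across flats, about 2.3 kg, about the tumbler's +x axis through the trunnions: 0 upright on its stop, 2.44 tipped on the other stop, mouth down over the tray. It rests by itself on either stop; balance point about 1.05. Damped: let go past the balance it needs about a second to fall over; moving it takes up to about 8 N at the hand grip
- trunnion (a point): middle of the trunnion axis, about which the barrel tips, 125 mm above the counter. The barrel's centre line is 35 mm behind it (+y of the tumbler) when upright
- handle (a point): middle of the black hand grip, 22 mm thick, 70 mm long (x = -157 to -87 mm of the tumbler), parallel to the tumbler's x axis, revolving freely on the end of the barrel's tipping lever. It moves with the barrel in the plane x = -122 mm of the tumbler on a circle of 130 mm radius about the trunnions: 70 degrees from the vertical, on the +y side when the barrel is upright, on the -y side when tipped
- mouth (a point): centre of the rim of the barrel's threaded neck, turns with the barrel, z out of the mouth; upright, 240 mm above the counter. Neck 50 mm outside, 44 mm inside, 38 mm above the flat shoulder. Thread: right-handed (counter-clockwise from above opens), three starts, 57 mm over the ridges, 21 mm rise per turn, axial play 1.3 mm; from home to free is about 0.6 turn (3.5 rad, 12 mm)
- cap: black ribbed screw cap with a yellow disc on top, 66 mm across, 32 mm high, 90 g, hollow below (59 mm bore, 27 mm deep) with three small lugs inside its lower edge that run in the thread. Origin at the centre of its lower edge, z out of its top. At the start it is home on the neck but not tight, its lower edge 11 mm above the barrel's shoulder
- cap_seat (a point): centre of the inside of the cap's top, 27 mm above the cap's origin; it meets point mouth when home. Set on the neck, the cap lands 10 to 18 mm above home with its lugs on the ridges; turned clockwise under a light push (about 4 N) it catches within a third of a turn. Over 40 N of push forces the thread. At the stop the torque rises sharply; 0.3 N m is hand-tight
- tray: open steel parts tray, 170 x 160 mm, 30 mm high, walls 3 mm, loose, 0.6 kg; stands in front of (-y side of) the tumbler. Origin at the centre of its underside
- tray_in (a point): centre of the tray's floor, 3 mm above its underside
- nut1: brass-coloured hexagonal flange nut, 18 mm across the flange, 10 mm high, 12 g; in the barrel at the start. Origin at the centre of the flange's underside
- nut2: brass-coloured hexagonal flange nut, 18 mm across the flange, 10 mm high, 12 g; in the barrel at the start. Origin at the centre of the flange's underside
- nut3: brass-coloured hexagonal flange nut, 18 mm across the flange, 10 mm high, 12 g; in the barrel at the start. Origin at the centre of the flange's underside
- nut4: brass-coloured hexagonal flange nut, 18 mm across the flange, 10 mm high, 12 g; in the barrel at the start. Origin at the centre of the flange's underside
- mat: clear black rubber mat fixed on the counter, 150 x 130 x 4 mm, a handy spot to lay the cap. Origin at the centre of its underside
- oil_bottle: bystander: red bottle, 64 mm across, 170 mm high; origin under its centre
- spare_jar: bystander: clear jar with a black lid, 68 mm across, 99 mm high; not the cap to open; origin under its centre
- carburettor: bystander: aluminium carburettor, 64 x 42 x 55 mm; origin under its centre
- wrench: bystander: steel wrench, 190 mm long, lying flat
- screwdriver: bystander: screwdriver with yellow handle, 200 mm long, lying
- plug_box: bystander: cardboard box with a red band, 100 x 60 x 45 mm; origin under its centre
There are look-alikes about, which are no part of the job. Of the things shaped like the cap, the black one is meant.

How it is judged:
On the way, in this order (a step that is already met when the one before it is completed fails the run):
1. the cap is off the barrel, 60 mm or more away from the mouth (distance between cap_seat and mouth above 0.06 m), for 0.1 s.
2. the barrel lies tipped on its stop with nothing of the robot touching the tumbler, and all four nuts are in the tray (value of joint barrel above 2.35 rad and contact force between each of the fingers, the arm and tumbler below 0.2 N and x of nut1 in the frame of tray_in between -0.085 and 0.085 m and y of nut1 in the frame of tray_in between -0.08 and 0.08 m and z of nut1 in the frame of tray_in between -0.004 and 0.028 m and x of nut2 in the frame of tray_in between -0.085 and 0.085 m and y of nut2 in the frame of tray_in between -0.08 and 0.08 m and z of nut2 in the frame of tray_in between -0.004 and 0.028 m and x of nut3 in the frame of tray_in between -0.085 and 0.085 m and y of nut3 in the frame of tray_in between -0.08 and 0.08 m and z of nut3 in the frame of tray_in between -0.004 and 0.028 m and x of nut4 in the frame of tray_in between -0.085 and 0.085 m and y of nut4 in the frame of tray_in between -0.08 and 0.08 m and z of nut4 in the frame of tray_in between -0.004 and 0.028 m), for 0.3 s.
3. with the barrel upright again, the cap is on the thread and part of the way down (2 to 10 mm above home, square on the neck) (value of joint barrel below 0.06 rad and z of cap_seat in the frame of mouth between 0.002 and 0.01 m and horizontal distance between cap_seat and mouth below 0.003 m and angle between the z axis of cap and the z axis of mouth, either way round below 0.05 rad and angle between cap's own z axis and vertical below 0.1 rad), for 0.2 s.
At the end, for the whole second after the job is handed in: The barrel is upright (joint under 0.06 rad); the cap is screwed home: its seat within 1 mm of the rim, within 3 mm of the axis, square within 0.05 rad, and tight (thread and rim press on the cap with more than 4 N); all four nuts lie at rest in the tray, which stands level on the counter (value of joint barrel below 0.06 rad and z of cap_seat in the frame of mouth between -0.001 and 0.001 m and horizontal distance between cap_seat and mouth below 0.003 m and angle between the z axis of cap and the z axis of mouth, either way round below 0.05 rad and angle between each of cap, tray's own z axis and vertical below 0.1 rad and contact force between cap and tumbler above 4 N and x of nut1 in the frame of tray_in between -0.085 and 0.085 m and y of nut1 in the frame of tray_in between -0.08 and 0.08 m and z of nut1 in the frame of tray_in between -0.004 and 0.028 m and x of nut2 in the frame of tray_in between -0.085 and 0.085 m and y of nut2 in the frame of tray_in between -0.08 and 0.08 m and z of nut2 in the frame of tray_in between -0.004 and 0.028 m and x of nut3 in the frame of tray_in between -0.085 and 0.085 m and y of nut3 in the frame of tray_in between -0.08 and 0.08 m and z of nut3 in the frame of tray_in between -0.004 and 0.028 m and x of nut4 in the frame of tray_in between -0.085 and 0.085 m and y of nut4 in the frame of tray_in between -0.08 and 0.08 m and z of nut4 in the frame of tray_in between -0.004 and 0.028 m and height (world z) of tray below 0.01 m and linear speed of cap below 0.02 m/s and linear speed of each of nut1, nut2, nut3, nut4 below 0.03 m/s); the robot touches nothing.
It fails at once if a bystander is moved by more than 30 mm (distance of any of oil_bottle, spare_jar, carburettor, wrench, screwdriver, plug_box from where it was at the start of the episode above 0.03 m).
It also fails if it takes over 72 s, if anything falls off the work surface, if the arm or the gripper's body presses on something with over 40 N, if the wrist force passes 120 N, or if a joint passes its speed limit or range.

### The arm

A 6-joint arm with a two-finger parallel gripper is mounted at the origin on the work surface. World frame = base frame: x ahead of the robot, y to its left, z up, the work surface at z = 0. Lengths are in m, angles in rad, forces in N, time in s.
With the tool pointing down it reaches from about 0.3 to 0.875 m from the base axis. Payload 6.4 kg.
Tool frame: the origin (TCP) lies between the finger pads; the fingertips stand ctrl.tip_extent ahead of it and the grasp point (between the pads) is the TCP (ctrl.tip_extent is the distance from the TCP to the fingertips, in m); z points along the fingers, y is the line along which they close (so a half turn about z gives the same grasp; the last joint's range is limited). The gripper opens to 85 mm and grips with 20 to 120 N. Pads are 22 mm wide; open, the fingers measure 114 mm over their backs; the gripper's body (76 mm by 85 mm) begins 54 mm behind the grasp point. The pads swing forward as they close: fully open they stand 13 mm farther back than shut.
Start: joints at [-1.477, 0.181, 1.607, -0, 1.354, -0.206], TCP at [0.17, -0.549, 0.25] pointing down, gripper open.
Joint ranges: [-2.99, 2.99], [-0.89, 2.07], [0.3, 2.58], [-1.14, 4.28], [0, 2.63], [-3.12, 3.12]. Speed limits (rad/s): [2.57, 2.57, 3.01, 3.14, 3.14, 3.14].

### API

Orientations are given as a unit quaternion [w, x, y, z].
In Python, from bench import ctrl gives the robot as it stands.
- The arm moves only by the tool send_rows, never from a script. Its arguments are lists of equal length, an entry for each row: "dr": the turn, a rotation vector about the tool's x, y, z in units of 6 degrees (1.0 is 6 degrees), a list of three; "xyz": the shift along the tool's x, y, z in cm, a list of three; "jaw": the opening in per cent of the stroke, from 0 (shut) to 100 (fully open). In form: {"dr": [[wx, wy, wz], ...], "xyz": [[dx, dy, dz], ...], "jaw": [jaw, ...]}. A call has exactly 8 rows; each row is the pose to reach, as a shift and turn from the pose commanded when the call began, along the tool's axes at that moment; what a row does not reach only later rows make up. A row lasts 1/8 s, in which the tool goes at most 62.5 mm and 10.7 degrees, less where a joint would pass 70% of its speed; a pose out of reach is approached as far as the arm can. A call with a gripper value outside its range is refused whole. The fingers move at their own pace and stop on an object; the grip force is fixed at half the most. Time passes only in rows, so rows that repeat a pose let the fingers close, or fill a call up. It gives the time, the measured TCP pose, the force, the opening and the grip force at its end, in the units of the state.
- ctrl.get_obs(): the state, without advancing time (a new reading comes with each control period).
- ctrl.camera(name): name is "side" or "top"; returns the picture (384x512x3 uint8, red, green, blue); there is no depth.
- ctrl.calibration(name): a dict with "camera_matrix" (3x3 intrinsics, pixels), "world_from_camera" (4x4, takes a point from camera to world coordinates). Camera axes: x right, y up, looking along -z (the intrinsics and any distortion apply to the point x, -y, -z); pixel columns grow to the right and rows downward; lengths in m; the calibration is good to about 2 mm. A picture is of the moment at which its call begins. calibration takes no time and is no camera call.
- ctrl.hand_in(): hands the job in; it is judged then, once.
The state is a dict: "time_s": time; "q": joint angles; "dq": joint speeds; "joint_efforts": joint torques, N m; "eef_pos": TCP position; "eef_rot": TCP orientation; "wrist_force": force on the tool from outside, world axes, zero at the start; "torque": the same for the moment, N m; "opening": opening from 0.0 (shut) to 1.0 (fully open); "grasp_force": force on a finger pad.
Only numpy, scipy, OpenCV 4.12 (cv2) and the standard library are available. Lean on these libraries where they do the work, as an engineer would, in place of code of your own. Each camera call takes 0.05 s, during which the arm holds its last target. There are 200 camera calls.

## Working session

There is one attempt and no reset: what is moved stays moved. The work goes in short steps, Python scripts to look and compute and a tool call to move; the robot and the scene stay as the last step left them, time stands still between calls to the robot, and variables do not carry over. Pictures are saved under pics/ and viewed, at most 10 in all, crops included, and the job is handed in when it is done.

Besides the shell and the picture viewer there is one more tool, called after "Emit:" by a JSON object that holds its "op" and its "data", one argument or row to a line. send_rows: Moves the arm, as the interface text tells. Its arguments: {"type":"object","properties":{"dr":{"type":"array","items":{"type":"array","items":{"type":"number"}}},"xyz":{"type":"array","items":{"type":"array","items":{"type":"number"}}},"jaw":{"type":"array","items":{"type":"number"}}},"required":["dr","xyz","jaw"]}

```bash
mkdir -p pics
cat > h.py <<'E'
import numpy as np,cv2
from bench import ctrl
from scipy.spatial.transform import Rotation as R
def proj(n,P):
    c=ctrl.calibration(n);K=np.array(c["camera_matrix"]);T=np.linalg.inv(np.array(c["world_from_camera"]))
    p=(T[:3,:3]@np.atleast_2d(P).T).T+T[:3,3];p=p*[1,-1,-1];q=(K@p.T).T
    return q[:,:2]/q[:,2:]
def ray(n,u,v):
    c=ctrl.calibration(n);K=np.array(c["camera_matrix"]);T=np.array(c["world_from_camera"])
    d=np.linalg.inv(K)@[u,v,1];d=T[:3,:3]@(d*[1,-1,-1]);return T[:3,3],d
def atz(n,u,v,z):
    o,d=ray(n,u,v);return (o+d*(z-o[2])/d[2]).round(4)
def snap(n,f,crop=None,s=1):
    im=np.array(ctrl.camera(n))[:,:,::-1]
    if crop: x0,y0,x1,y1=crop; im=im[y0:y1,x0:x1]
    im=cv2.resize(im,None,fx=s,fy=s,interpolation=cv2.INTER_CUBIC);cv2.imwrite("pics/"+f,im)
def rot(o=None):
    q=(o or ctrl.get_obs())["eef_rot"];return R.from_quat([q[1],q[2],q[3],q[0]])
E
python3 - <<'E'
from h import *
a=np.array(ctrl.camera("side"));b=np.array(ctrl.camera("top"))
for n,i in(("side",a),("top",b)):
    cv2.imwrite(f"pics/{n}0.png",cv2.resize(i[:,:,::-1],(800,600),interpolation=cv2.INTER_CUBIC))
    c=ctrl.calibration(n);print(n,c)
print(ctrl.tip_extent,ctrl.get_obs())
E
```

```text
side {'camera_matrix': array([[410.28697737,   0.        , 255.51061212],
       [  0.        , 410.28697737, 185.21445262],
       [  0.        ,   0.        ,   1.        ]]), 'world_from_camera': array([[-0.87398536, -0.25185321,  0.41559541,  1.06936882],
       [ 0.48584091, -0.47115973,  0.73618416,  0.88789048],
       [ 0.01040148,  0.84532743,  0.53414731,  0.80218052],
       [ 0.        ,  0.        ,  0.        ,  1.        ]])}
top {'camera_matrix': array([[489.78521292,   0.        , 247.70263266],
       [  0.        , 489.78521292, 187.01486594],
       [  0.        ,   0.        ,   1.        ]]), 'world_from_camera': array([[ 0.00481638,  0.99609187, -0.08819175,  0.4518962 ],
       [-0.9999784 ,  0.00440307, -0.00488043,  0.01570613],
       [-0.00447305,  0.08821335,  0.99609156,  1.65938268],
       [ 0.        ,  0.        ,  0.        ,  1.        ]])}
0.019 {'time_s': 0.1, 'q': array([-1.47731932e+00,  1.81467431e-01,  1.60787919e+00, -3.42887501e-05,
        1.35377826e+00, -2.06265124e-01]), 'dq': array([-0.00036042, -0.00259275, -0.00266448, -0.00015182, -0.00220319,
        0.00213534]), 'joint_efforts': array([ 1.32046066e-04, -4.45883632e+01, -3.52237988e+01, -1.81573973e-04,
        4.21299905e-03, -1.44311208e-06]), 'eef_pos': array([ 0.16976576, -0.54889791,  0.24948775]), 'eef_rot': array([-7.65838978e-04,  9.88789494e-01,  1.49314261e-01,  2.64685576e-05]), 'wrist_force': array([-0.73674224,  0.34069601,  0.2015577 ]), 'torque': array([ 0.00063726, -0.0725079 , -0.00694024]), 'grasp_force': 0.0, 'opening': 1.0016058541143331}
```

View pics/top0.png

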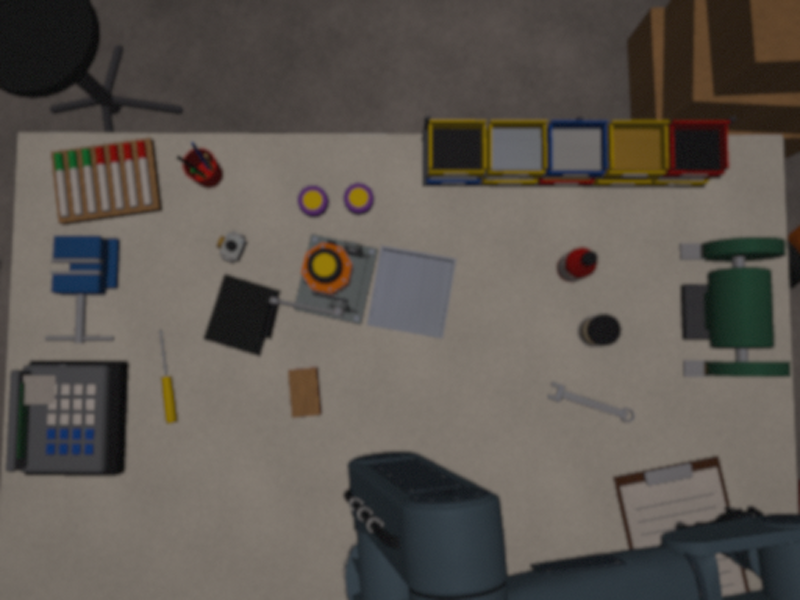

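View pics/side0.png

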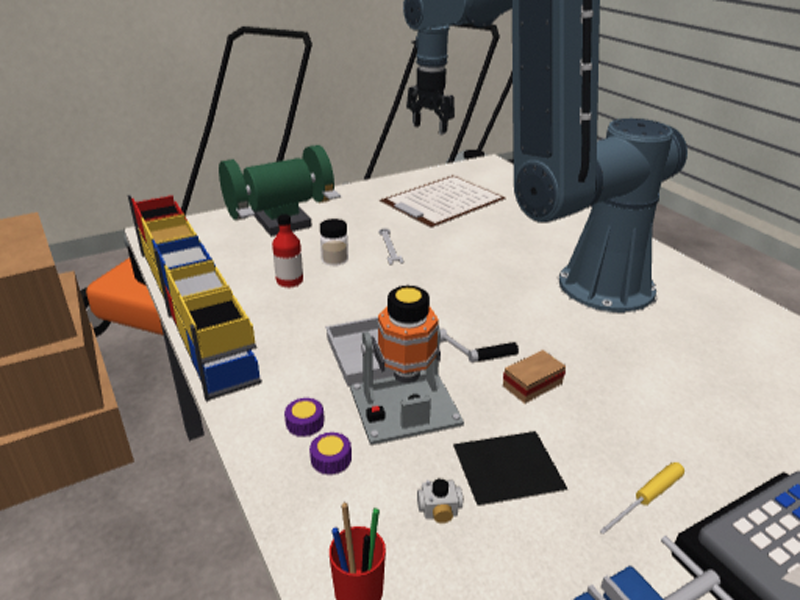

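The top view shows the cap as a yellow disc with a black rim at (324,265), on the orange barrel. Also visible are the tray at (412,292), the mat at (243,315) and the grip near (270,300).

The look-alikes are two purple caps with yellow discs at (313,200) and (358,198). The black one on the barrel fits the description, and I'll confirm that in an enlarged crop.

Run:
```python
from h import *
snap("top","t1.png",(125,140,300,240),4.5)
snap("side","s1.png",(200,175,370,300),4.7)
```

```text
(no output)
```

View pics/t1.png

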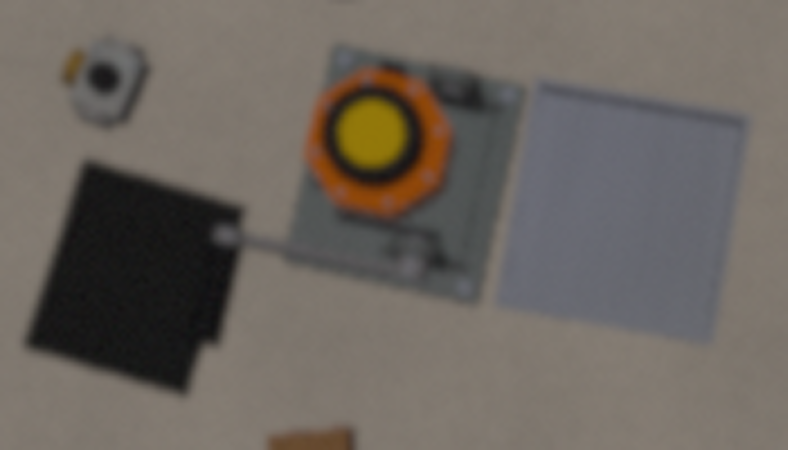

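View pics/s1.png

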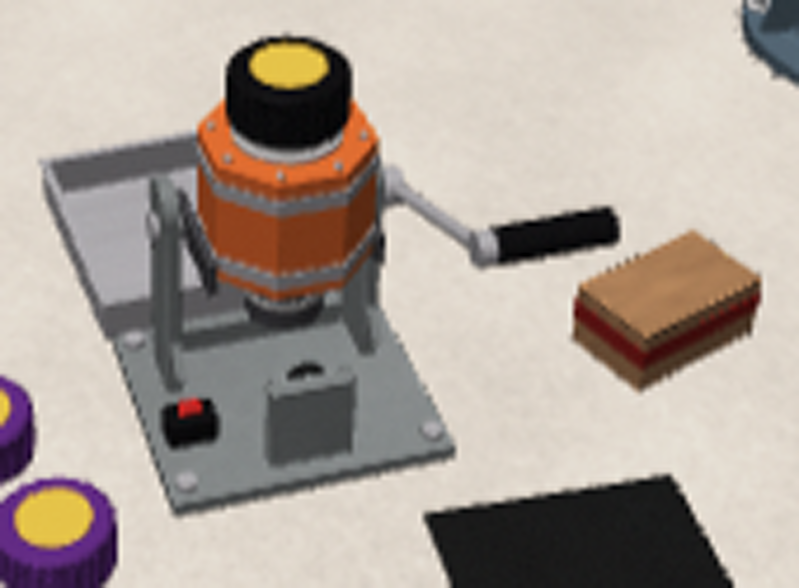

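The crops confirm the cap: black with a yellow disc, on the barrel, top crop (372,132) and side crop (289,65). The purple ones stand on the counter. The plate corners in the top crop are (334,45), (526,88), (481,302) and (287,260), and the grip runs from (495,240) to (617,225) in the side crop.

```bash
cat > fit.py <<'E'
from h import *
from scipy.optimize import least_squares
t=lambda c:[(c[0]+.5)/4.5-.5+125,(c[1]+.5)/4.5-.5+140]
s=lambda c:[(c[0]+.5)/4.7-.5+200,(c[1]+.5)/4.7-.5+175]
obs=[("top",t((334,45)),(.085,.105,.012)),("top",t((526,88)),(.085,-.045,.012)),("top",t((481,302)),(-.085,-.045,.012)),("top",t((287,260)),(-.085,.105,.012)),
("top",t((372,132)),(0,.035,.245)),("side",s((289,65)),(0,.035,.245)),("side",s((178,513)),(.085,.105,.0)),("side",s((455,455)),(-.085,.105,.003)),
("side",s((493,247)),(-.087,.122,.169)),("side",s((613,226)),(-.157,.122,.169))]
def W(p,l):
    c,d=np.cos(p[2]),np.sin(p[2]);return np.array([p[0]+c*l[0]-d*l[1],p[1]+d*l[0]+c*l[1],l[2]])
f=lambda p:np.concatenate([proj(n,W(p,l))[0]-u for n,u,l in obs])
r=least_squares(f,[.6,.15,-.2],loss='soft_l1');P=r.x
if __name__=="__main__":
    print("tumbler",P.round(4),np.degrees(P[2]));print(f(P).reshape(-1,2).round(2))
    print("cap",W(P,(0,.035,.213)),"disc top/trust",atz("top",*obs[4][1],.245),atz("side",*obs[5][1],.245))
    for a in(0,.5,1.05,1.6,2.44):
        th=np.radians(70)-a; print("grip",a,W(P,(-.122,.13*np.sin(th),.125+.13*np.cos(th))).round(4))
    m=[atz("top",*t(c),.004) for c in((88,160),(243,208),(186,393),(27,347))];print("mat",np.mean(m,0),m)
    m=[atz("top",*t(c),.03) for c in((540,82),(748,120),(712,345),(499,303))];print("tray",np.mean(m,0),m)
    for n,u,v in(("carb",107,80),("plugbox",310,440)):print(n,atz("top",*t((u,v)),.05))
    for n,u,v in(("purple",313,200),("purple",358,198),("pbox",305,391),("sd",163,340)):print(n,atz("top",u*.64,v*.64,.03))
    print(rot().as_matrix().round(3))
E
python3 fit.py
```

```text
tumbler [ 0.6221  0.1052 -0.2157] -12.360387391465121
[[ 0.32 -0.83]
 [ 0.67 -0.86]
 [-0.43  0.44]
 [-0.69  0.06]
 [ 0.39 -0.07]
 [ 0.34 -0.21]
 [-0.47  0.95]
 [ 0.63 -0.23]
 [ 0.11 -0.28]
 [ 0.18 -0.52]]
cap [0.62958808 0.13937525 0.213     ] disc top/trust [0.6294 0.1405 0.245 ] [0.6308 0.1398 0.245 ]
grip 0 [0.5291 0.2506 0.1695]
grip 0.5 [0.5213 0.2152 0.2226]
grip 1.05 [0.5077 0.153  0.2531]
grip 1.6 [0.4926 0.0844 0.2458]
grip 2.44 [0.4768 0.0121 0.1699]
mat [0.54925 0.33815 0.004  ] [array([0.6374, 0.3764, 0.004 ]), array([0.6015, 0.2585, 0.004 ]), array([0.4621, 0.2988, 0.004 ]), array([0.496 , 0.4189, 0.004 ])]
tray [ 0.5974   -0.028875  0.03    ] [array([0.6945, 0.0345, 0.03  ]), array([ 0.6666, -0.1205,  0.03  ]), array([ 0.4991, -0.0935,  0.03  ]), array([0.5294, 0.064 , 0.03  ])]
carb [0.6917 0.3537 0.05  ]
plugbox [0.4282 0.2001 0.05  ]
purple [0.7955 0.1847 0.03  ]
purple [0.8003 0.0874 0.03  ]
pbox [0.3857 0.1961 0.03  ]
sd [0.4919 0.5001 0.03  ]
[[ 0.955  0.295 -0.   ]
 [ 0.295 -0.955  0.001]
 [ 0.    -0.001 -1.   ]]
```

The fit is within about 1 px (around 1 mm), and both views put the cap at (0.630, 0.140). I'm moving towards it.

Emit:
{"op": "send_rows", "data": {
  "dr": [
    [0, 0, 0.4],
    [0, 0, 0.8],
    [0, 0, 1.2],
    [0, 0, 1.6],
    [0, 0, 2.1],
    [0, 0, 2.6],
    [0, 0, 3.0],
    [0, 0, 3.5]
  ],
  "xyz": [
    [4.3, -3.5, -1],
    [8.5, -6.9, -2],
    [12.8, -10.4, -3],
    [17, -13.8, -4],
    [21.3, -17.3, -5],
    [25.6, -20.8, -6],
    [29.8, -24.2, -6.5],
    [34.1, -27.7, -7]
  ],
  "jaw": [100, 100, 100, 100, 100, 100, 100, 100]
}}

```text
time_s: 1.2
eef_pos: [0.4145, -0.1824, 0.3206]
eef_rot: [0.0, 0.999, -0.034, 0.0]
wrist_force: [0.1, -1.0, 0.8]
opening: 1.001
grasp_force: 0.0
```

```bash
cat >> h.py <<'E'
def to(p,yaw=None):
    o=ctrl.get_obs();r=rot(o);m=r.as_matrix();y=np.arctan2(m[1,0],m[0,0])
    print("t",round(o["time_s"],2),"pos",o["eef_pos"].round(4),"yaw",round(y,3),"tilt",np.degrees(np.arccos(-m[2,2])).round(2),"q1,6",o["q"][[0,5]].round(2),"op",round(o["opening"],3),"gf",round(o["grasp_force"],1),"F",o["wrist_force"].round(1),"T",o["torque"].round(2))
    print(" cm",(r.inv().apply(np.array(p)-o["eef_pos"])*100).round(2),"" if yaw is None else ("dz",-((yaw-y+np.pi)%(2*np.pi)-np.pi)/np.radians(6)))
E
python3 - <<'E'
from h import *
to((.630,.140,.32),-.39)
E
```

```text
t 1.2 pos [ 0.4145 -0.1824  0.3206] yaw -0.069 tilt 0.04 q1,6 [-0.68  0.96] op 1.001 gf 0.0 F [ 0.1 -1.   0.8] T [ 0.    0.   -0.02]
 cm [ 19.29 -33.65   0.06] ('dz', np.float64(3.068857119735701))
```

Emit:
{"op": "send_rows", "data": {
  "dr": [
    [0, 0, 0.4],
    [0, 0, 0.8],
    [0, 0, 1.2],
    [0, 0, 1.6],
    [0, 0, 2.0],
    [0, 0, 2.4],
    [0, 0, 2.8],
    [0, 0, 3.1]
  ],
  "xyz": [
    [2.7, -4.7, 0],
    [5.4, -9.5, 0],
    [8.1, -14.2, 0],
    [10.8, -18.9, 0],
    [13.5, -23.6, 0],
    [16.2, -28.3, 0],
    [19.29, -33.65, 0],
    [19.29, -33.65, 0]
  ],
  "jaw": [100, 100, 100, 100, 100, 100, 100, 100]
}}

```text
time_s: 2.2
eef_pos: [0.6294, 0.1424, 0.3183]
eef_rot: [-0.0, 0.981, -0.193, -0.001]
wrist_force: [-0.1, 0.1, -0.0]
opening: 1.003
grasp_force: 0.0
```

Run:
```python
from h import *
to((.630,.140,.235),-.39)
```

```text
t 2.2 pos [0.6294 0.1424 0.3183] yaw -0.388 tilt 0.14 q1,6 [0.04 2.  ] op 1.003 gf 0.0 F [-0.1  0.1 -0. ] T [ 0.02 -0.01 -0.  ]
 cm [0.17 0.2  8.33] ('dz', np.float64(0.018103697281954895))
```

Emit:
{"op": "send_rows", "data": {
  "dr": [
    [0, 0, 0],
    [0, 0, 0],
    [0, 0, 0],
    [0, 0, 0],
    [0, 0, 0],
    [0, 0, 0],
    [0, 0, 0],
    [0, 0, 0]
  ],
  "xyz": [
    [0, 0, 0],
    [0, 0, 1.5],
    [0, 0, 3],
    [0, 0, 4.5],
    [0, 0, 5.5],
    [0, 0, 6],
    [0, 0, 6],
    [0, 0, 6]
  ],
  "jaw": [100, 100, 100, 100, 100, 100, 100, 100]
}}

```text
time_s: 3.2
eef_pos: [0.6291, 0.1389, 0.2609]
eef_rot: [-0.0, 0.981, -0.194, 0.001]
wrist_force: [-0.3, -0.1, -0.2]
opening: 0.996
grasp_force: 0.0
```

Run:
```python
from h import *
to((.630,.140,.235),-.39)
```

```text
t 3.2 pos [0.6291 0.1389 0.2609] yaw -0.391 tilt 0.06 q1,6 [0.03 2.  ] op 0.996 gf 0.0 F [-0.3 -0.1 -0.2] T [ 0.02  0.   -0.  ]
 cm [ 0.05 -0.13  2.59] ('dz', np.float64(-0.011808863195651916))
```

Emit:
{"op": "send_rows", "data": {
  "dr": [
    [0, 0, 0],
    [0, 0, 0],
    [0, 0, 0],
    [0, 0, 0],
    [0, 0, 0],
    [0, 0, 0],
    [0, 0, 0],
    [0, 0, 0]
  ],
  "xyz": [
    [0.05, -0.1, 1.3],
    [0.05, -0.1, 2.6],
    [0.05, -0.1, 2.6],
    [0.05, -0.1, 2.6],
    [0.05, -0.1, 2.6],
    [0.05, -0.1, 2.6],
    [0.05, -0.1, 2.6],
    [0.05, -0.1, 2.6]
  ],
  "jaw": [100, 100, 100, 60, 60, 60, 60, 60]
}}

```text
time_s: 4.2
eef_pos: [0.6301, 0.1399, 0.2352]
eef_rot: [-0.001, 0.981, -0.194, 0.001]
wrist_force: [1.5, 3.6, 5.0]
opening: 0.755
grasp_force: 67.4
```

Run:
```python
from h import *
to((.630,.140,.235),-.39)
```

```text
t 4.2 pos [0.6301 0.1399 0.2352] yaw -0.391 tilt 0.12 q1,6 [0.03 2.  ] op 0.755 gf 67.4 F [1.5 3.6 5. ] T [ 0.56 -0.19 -0.04]
 cm [-0.01 -0.    0.02] ('dz', np.float64(-0.011701351807187213))
```

Emit:
{"op": "send_rows", "data": {
  "dr": [
    [0, 0, -1.7],
    [0, 0, -3.4],
    [0, 0, -5.1],
    [0, 0, -6.8],
    [0, 0, -8.5],
    [0, 0, -10.2],
    [0, 0, -11.9],
    [0, 0, -13.6]
  ],
  "xyz": [
    [0, 0, -0.06],
    [0, 0, -0.12],
    [0, 0, -0.18],
    [0, 0, -0.24],
    [0, 0, -0.3],
    [0, 0, -0.36],
    [0, 0, -0.42],
    [0, 0, -0.48]
  ],
  "jaw": [60, 60, 60, 60, 60, 60, 60, 60]
}}

```text
time_s: 5.2
eef_pos: [0.6297, 0.1408, 0.2389]
eef_rot: [-0.001, 0.868, 0.496, 0.001]
wrist_force: [2.4, 6.6, 0.7]
opening: 0.756
grasp_force: 67.0
```

Run:
```python
from h import *
to((.630,.140,.240),-.39)
```

```text
t 5.2 pos [0.6297 0.1408 0.2389] yaw 1.039 tilt 0.13 q1,6 [0.04 0.57] op 0.756 gf 67.0 F [2.4 6.6 0.7] T [ 1.05 -0.38 -0.07]
 cm [-0.06  0.07 -0.11] ('dz', np.float64(13.646547070486507))
```

Emit:
{"op": "send_rows", "data": {
  "dr": [
    [0, 0, -1.7],
    [0, 0, -3.4],
    [0, 0, -5.1],
    [0, 0, -6.8],
    [0, 0, -8.5],
    [0, 0, -10.2],
    [0, 0, -11.9],
    [0, 0, -13.6]
  ],
  "xyz": [
    [0, 0, -0.06],
    [0, 0, -0.12],
    [0, 0, -0.18],
    [0, 0, -0.24],
    [0, 0, -0.3],
    [0, 0, -0.36],
    [0, 0, -0.42],
    [0, 0, -0.48]
  ],
  "jaw": [60, 60, 60, 60, 60, 60, 60, 60]
}}

```text
time_s: 6.2
eef_pos: [0.6291, 0.1405, 0.2435]
eef_rot: [-0.001, 0.333, 0.943, 0.0]
wrist_force: [0.2, 5.1, 3.6]
opening: 0.756
grasp_force: 67.2
```

Emit:
{"op": "send_rows", "data": {
  "dr": [
    [0, 0, -1.7],
    [0, 0, -3.4],
    [0, 0, -5.1],
    [0, 0, -6.8],
    [0, 0, -8.5],
    [0, 0, -9],
    [0, 0, -9],
    [0, 0, -9]
  ],
  "xyz": [
    [0, 0, -0.06],
    [0, 0, -0.12],
    [0, 0, -0.18],
    [0, 0, -0.24],
    [0, 0, -0.3],
    [0, 0, -0.4],
    [0, 0, -0.5],
    [0, 0, -0.6]
  ],
  "jaw": [60, 60, 60, 60, 60, 60, 60, 60]
}}

```text
time_s: 7.2
eef_pos: [0.6287, 0.1398, 0.2488]
eef_rot: [-0.001, -0.128, 0.992, 0.0]
wrist_force: [-1.6, 3.7, -2.8]
opening: 0.761
grasp_force: 66.8
```

Run:
```python
from h import *
to((.630,.140,.33),None)
```

```text
t 7.2 pos [0.6287 0.1398 0.2488] yaw -2.885 tilt 0.15 q1,6 [ 0.03 -1.79] op 0.761 gf 66.8 F [-1.6  3.7 -2.8] T [0.5  0.23 0.01]
 cm [-0.11 -0.   -8.12]
```

Emit:
{"op": "send_rows", "data": {
  "dr": [
    [0, 0, 0],
    [0, 0, 0],
    [0, 0, 0],
    [0, 0, 0],
    [0, 0, 0],
    [0, 0, 0],
    [0, 0, 0],
    [0, 0, 0]
  ],
  "xyz": [
    [0, 0, -0.2],
    [0, 0, -0.4],
    [0, 0, -0.6],
    [0, 0, -0.8],
    [0, 0, -1],
    [0, 0, -1.2],
    [0, 0, -1.4],
    [0, 0, -1.6]
  ],
  "jaw": [60, 60, 60, 60, 60, 60, 60, 60]
}}

```text
time_s: 8.2
eef_pos: [0.6297, 0.1394, 0.2661]
eef_rot: [0.0, -0.128, 0.992, -0.0]
wrist_force: [-0.1, -0.1, -0.4]
opening: 0.757
grasp_force: 67.0
```

Run:
```python
from h import *
to((.55,.345,.33),None)
```

```text
t 8.2 pos [0.6297 0.1394 0.2661] yaw -2.884 tilt 0.02 q1,6 [ 0.03 -1.79] op 0.757 gf 67.0 F [-0.1 -0.1 -0.4] T [-0.   -0.01  0.  ]
 cm [ 2.46 21.91 -6.39]
```

Emit:
{"op": "send_rows", "data": {
  "dr": [
    [0, 0, 0],
    [0, 0, 0],
    [0, 0, 0],
    [0, 0, 0],
    [0, 0, 0],
    [0, 0, 0],
    [0, 0, 0],
    [0, 0, 0]
  ],
  "xyz": [
    [0, 0, -3],
    [0, 1, -5],
    [0.5, 5.5, -5],
    [0.9, 10.5, -5],
    [1.3, 15.5, -5],
    [1.6, 19.5, -3],
    [1.9, 22.3, 0],
    [1.9, 22.3, 4]
  ],
  "jaw": [60, 60, 60, 60, 60, 60, 60, 60]
}}

```text
time_s: 9.2
eef_pos: [0.5535, 0.3537, 0.2267]
eef_rot: [0.002, -0.13, 0.991, 0.001]
wrist_force: [1.3, -0.3, -0.7]
opening: 0.753
grasp_force: 67.0
```

Emit:
{"op": "send_rows", "data": {
  "dr": [
    [0, 0, 0],
    [0, 0, 0],
    [0, 0, 0],
    [0, 0, 0],
    [0, 0, 0],
    [0, 0, 0],
    [0, 0, 0],
    [0, 0, 0]
  ],
  "xyz": [
    [0, 0, 4],
    [0, 0, 8],
    [0, 0, 12],
    [0, 0, 15],
    [0, 0, 17],
    [0, 0, 18],
    [0, 0, 18],
    [0, 0, 18]
  ],
  "jaw": [60, 60, 60, 60, 60, 60, 60, 60]
}}

```text
time_s: 10.2
eef_pos: [0.5553, 0.3509, 0.0474]
eef_rot: [0.001, -0.129, 0.992, 0.0]
wrist_force: [0.3, -0.7, -0.1]
opening: 0.759
grasp_force: 67.0
```

Run:
```python
from h import *
to((.555,.35,.0265),None)
snap("side","s2.png",(200,150,400,340),3)
```

```text
t 10.2 pos [0.5553 0.3509 0.0474] yaw -2.884 tilt 0.14 q1,6 [ 0.38 -1.45] op 0.759 gf 67.0 F [ 0.3 -0.7 -0.1] T [0.03 0.03 0.01]
 cm [ 0.06 -0.08  2.09]
```

View pics/s2.png

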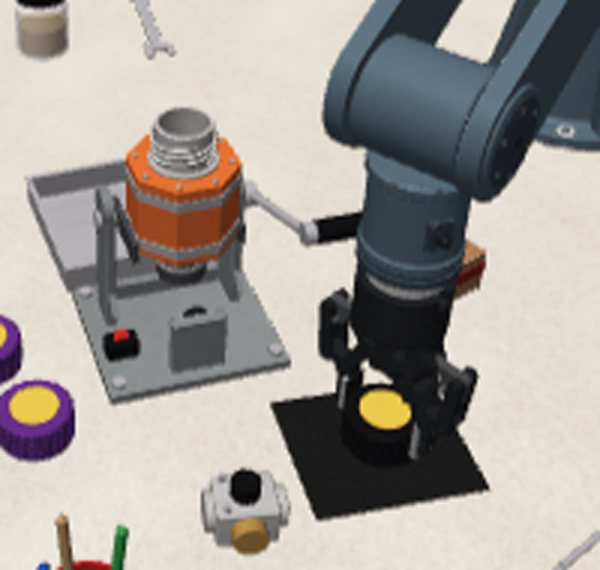

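The cap is off and held over the mat, with its disc at crop (383,408). The neck is bare at (183,125). I'm lowering the cap now.

Emit:
{"op": "send_rows", "data": {
  "dr": [
    [0, 0, 0],
    [0, 0, 0],
    [0, 0, 0],
    [0, 0, 0],
    [0, 0, 0],
    [0, 0, 0],
    [0, 0, 0],
    [0, 0, 0]
  ],
  "xyz": [
    [0, 0, 0.6],
    [0, 0, 1.2],
    [0, 0, 1.6],
    [0, 0, 1.8],
    [0, 0, 1.9],
    [0, 0, 2.0],
    [0, 0, 2.0],
    [0, 0, 2.0]
  ],
  "jaw": [60, 60, 60, 60, 60, 60, 60, 60]
}}

```text
time_s: 11.25
eef_pos: [0.5545, 0.3505, 0.0263]
eef_rot: [0.0, -0.129, 0.992, 0.0]
wrist_force: [-2.3, -0.6, 3.8]
opening: 0.759
grasp_force: 67.4
```

Run:
```python
from h import *
to((.555,.35,.0265),None)
```

```text
t 11.25 pos [0.5545 0.3505 0.0263] yaw -2.884 tilt 0.02 q1,6 [ 0.38 -1.45] op 0.759 gf 67.4 F [-2.3 -0.6  3.8] T [-0.28  0.3   0.01]
 cm [-0.04 -0.06 -0.02]
```

Emit:
{"op": "send_rows", "data": {
  "dr": [
    [0, 0, 0],
    [0, 0, 0],
    [0, 0, 0],
    [0, 0, 0],
    [0, 0, 0],
    [0, 0, 0],
    [0, 0, 0],
    [0, 0, 0]
  ],
  "xyz": [
    [0, 0, 0],
    [0, 0, 0],
    [0, 0, -0.5],
    [0, 0, -3],
    [0, 0, -8],
    [0, 0, -14],
    [0, 0, -20],
    [0, 0, -24]
  ],
  "jaw": [100, 100, 100, 100, 100, 100, 100, 100]
}}

```text
time_s: 12.25
eef_pos: [0.5551, 0.3508, 0.2702]
eef_rot: [0.002, -0.129, 0.992, 0.001]
wrist_force: [0.7, 0.2, 0.2]
opening: 1.001
grasp_force: 0.0
```

Run:
```python
from h import *
from fit import P,W
g=W(P,(-.126,.1222,.26)); print(g)
to(g,P[2]+np.pi)
```

```text
[0.52517473 0.25152556 0.26      ]
t 12.25 pos [0.5551 0.3508 0.2702] yaw -2.884 tilt 0.27 q1,6 [ 0.38 -1.45] op 1.001 gf 0.0 F [0.7 0.2 0.2] T [-0.02 -0.09  0.02]
 cm [ 5.43 -8.83  0.99] ('dz', np.float64(4.523728197952488))
```

Emit:
{"op": "send_rows", "data": {
  "dr": [
    [0, 0, 0.8],
    [0, 0, 1.6],
    [0, 0, 2.4],
    [0, 0, 3.2],
    [0, 0, 4.0],
    [0, 0, 4.5],
    [0, 0, 4.5],
    [0, 0, 4.5]
  ],
  "xyz": [
    [1.4, -2.2, 0],
    [2.7, -4.4, 0],
    [4.1, -6.6, 0],
    [5.4, -8.8, 0.5],
    [5.4, -8.8, 2],
    [5.4, -8.8, 4],
    [5.4, -8.8, 4],
    [5.4, -8.8, 4]
  ],
  "jaw": [100, 100, 100, 100, 100, 100, 100, 100]
}}

```text
time_s: 13.25
eef_pos: [0.5249, 0.2517, 0.2268]
eef_rot: [0.0, 0.106, 0.994, 0.0]
wrist_force: [0.1, -0.7, 0.4]
opening: 1.0
grasp_force: 0.0
```

Run:
```python
from h import *
from fit import P,W
to(W(P,(-.126,.1222,.1695)),P[2]+np.pi)
```

```text
t 13.25 pos [0.5249 0.2517 0.2268] yaw 2.929 tilt 0.06 q1,6 [ 0.24 -1.12] op 1.0 gf 0.0 F [ 0.1 -0.7  0.4] T [ 0.01 -0.02 -0.07]
 cm [-0.02 -0.01  5.73] ('dz', np.float64(0.033621988041723616))
```

Emit:
{"op": "send_rows", "data": {
  "dr": [
    [0, 0, 0],
    [0, 0, 0],
    [0, 0, 0],
    [0, 0, 0],
    [0, 0, 0],
    [0, 0, 0],
    [0, 0, 0],
    [0, 0, 0]
  ],
  "xyz": [
    [0, 0, 2],
    [0, 0, 4],
    [0, 0, 5.2],
    [0, 0, 5.7],
    [0, 0, 5.7],
    [0, 0, 5.7],
    [0, 0, 5.7],
    [0, 0, 5.7]
  ],
  "jaw": [100, 100, 90, 70, 10, 10, 10, 10]
}}

```text
time_s: 14.25
eef_pos: [0.5254, 0.2533, 0.1699]
eef_rot: [0.001, 0.106, 0.994, 0.002]
wrist_force: [1.6, 6.8, -2.0]
opening: 0.235
grasp_force: 58.8
```

Run:
```python
from h import *
from fit import P,W
to(W(P,(-.126,.1222,.1695)),P[2]+np.pi)
snap("side","s3.png",(230,190,400,300),4)
# arc in tool axes
r=rot();k=[]
for a in np.arange(0,2.45,.15):
    th=np.radians(70)-a;k.append(r.inv().apply(W(P,(-.126,.13*np.sin(th),.125+.13*np.cos(th)))-W(P,(-.126,.1222,.1695)))*100)
print(np.round(k,2).tolist())
```

```text
t 14.25 pos [0.5254 0.2533 0.1699] yaw 2.928 tilt 0.26 q1,6 [ 0.24 -1.11] op 0.235 gf 58.8 F [ 1.6  6.8 -2. ] T [ 1.08 -0.31 -0.03]
 cm [-0.02 -0.18  0.04] ('dz', np.float64(0.02475164884313547))
[[0.0, -0.0, 0.0], [-0.0, -0.8, -1.78], [-0.0, -1.85, -3.42], [-0.0, -3.13, -4.88], [-0.0, -4.62, -6.14], [0.0, -6.28, -7.16], [0.0, -8.08, -7.92], [0.01, -9.96, -8.4], [0.01, -11.9, -8.6], [0.02, -13.85, -8.5], [0.02, -15.76, -8.11], [0.03, -17.59, -7.45], [0.04, -19.3, -6.51], [0.04, -20.85, -5.34], [0.05, -22.21, -3.94], [0.06, -23.34, -2.36], [0.06, -24.23, -0.62]]
```

View pics/s3.png

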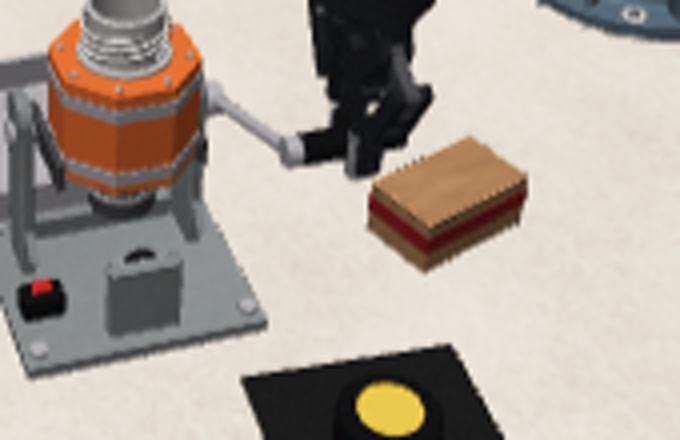

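The grip sits between the fingers at crop (335,148), and the cap rests on the mat at (390,408). I'm swinging the barrel along its arc.

Emit:
{"op": "send_rows", "data": {
  "dr": [
    [0, 0, 0],
    [0, 0, 0],
    [0, 0, 0],
    [0, 0, 0],
    [0, 0, 0],
    [0, 0, 0],
    [0, 0, 0],
    [0, 0, 0]
  ],
  "xyz": [
    [0, -0.7, -1.78],
    [0, -1.75, -3.42],
    [0, -3.03, -4.88],
    [0, -4.52, -6.14],
    [0, -6.18, -7.16],
    [0, -7.98, -7.92],
    [0, -9.86, -8.4],
    [0, -9.86, -8.4]
  ],
  "jaw": [10, 10, 10, 10, 10, 10, 10, 10]
}}

```text
time_s: 15.3
eef_pos: [0.5036, 0.1535, 0.2539]
eef_rot: [0.0, 0.107, 0.994, -0.0]
wrist_force: [-1.6, 0.8, 4.7]
opening: 0.235
grasp_force: 60.7
```

Run:
```python
from h import *
from fit import P,W
th=np.radians(70)-1.05
to(W(P,(-.126,.13*np.sin(th),.125+.13*np.cos(th))),P[2]+np.pi)
```

```text
t 15.3 pos [0.5036 0.1535 0.2539] yaw 2.926 tilt 0.06 q1,6 [ 0.07 -1.28] op 0.235 gf 60.7 F [-1.6  0.8  4.7] T [ 0.13  0.19 -0.02]
 cm [-0.01  0.04  0.08] ('dz', np.float64(0.0044250252630008225))
```

Emit:
{"op": "send_rows", "data": {
  "dr": [
    [0, 0, 0],
    [0, 0, 0],
    [0, 0, 0],
    [0, 0, 0],
    [0, 0, 0],
    [0, 0, 0],
    [0, 0, 0],
    [0, 0, 0]
  ],
  "xyz": [
    [0, -1.94, -0.2],
    [0, -3.89, -0.1],
    [0, -5.8, 0.29],
    [0, -7.63, 0.95],
    [0, -9.34, 1.89],
    [0, -10.89, 3.06],
    [0, -12.25, 4.46],
    [0, -13.38, 6.04]
  ],
  "jaw": [10, 10, 10, 10, 10, 10, 10, 10]
}}

```text
time_s: 16.3
eef_pos: [0.4753, 0.0242, 0.1909]
eef_rot: [0.0, 0.107, 0.994, 0.001]
wrist_force: [9.6, 6.3, -9.8]
opening: 0.24
grasp_force: 59.5
```

Emit:
{"op": "send_rows", "data": {
  "dr": [
    [0, 0, 0],
    [0, 0, 0],
    [0, 0, 0],
    [0, 0, 0],
    [0, 0, 0],
    [0, 0, 0],
    [0, 0, 0],
    [0, 0, 0]
  ],
  "xyz": [
    [0, -0.45, 0.85],
    [0, -0.89, 1.74],
    [0, -0.98, 2.0],
    [0, -0.98, 2.0],
    [0, -0.98, 2.0],
    [0, -0.98, 2.0],
    [0, -0.98, 2.0],
    [0, -0.98, 2.0]
  ],
  "jaw": [10, 10, 10, 10, 100, 100, 100, 100]
}}

```text
time_s: 17.3
eef_pos: [0.4732, 0.0148, 0.1726]
eef_rot: [0.0, 0.106, 0.994, 0.0]
wrist_force: [-0.3, 0.4, -0.3]
opening: 1.0
grasp_force: 0.0
```

Emit:
{"op": "send_rows", "data": {
  "dr": [
    [0, 0, 0],
    [0, 0, 0],
    [0, 0, 0],
    [0, 0, 0],
    [0, 0, 0],
    [0, 0, 0],
    [0, 0, 0],
    [0, 0, 0]
  ],
  "xyz": [
    [0, 0, -1],
    [0, 0, -3],
    [0, 0, -5],
    [0, 0, -6],
    [0, 0, -6],
    [0, 0, -6],
    [0, 0, -6],
    [0, 0, -6]
  ],
  "jaw": [100, 100, 100, 100, 100, 100, 100, 100]
}}

```text
time_s: 18.3
eef_pos: [0.473, 0.0149, 0.2319]
eef_rot: [-0.001, 0.106, 0.994, 0.0]
wrist_force: [0.5, -0.4, 0.6]
opening: 1.001
grasp_force: 0.0
```

Run:
```python
from h import *
from fit import P,W
th=np.radians(70)-2.44
to(W(P,(-.126,.13*np.sin(th),.125+.13*np.cos(th))),P[2]+np.pi)
a=np.array(ctrl.camera("side"))[:,:,::-1];b=np.array(ctrl.camera("top"))[:,:,::-1]
f=lambda i,x,y:cv2.resize(i[y:y+140,x:x+95],None,fx=4,fy=4,interpolation=cv2.INTER_CUBIC)
cv2.imwrite("pics/c4.png",np.hstack([f(a,205,165),f(b,215,120)]))
```

```text
t 18.3 pos [0.473  0.0149 0.2319] yaw 2.928 tilt 0.06 q1,6 [-0.22 -1.58] op 1.001 gf 0.0 F [ 0.5 -0.4  0.6] T [-0.01 -0.    0.02]
 cm [-0.04 -0.19  6.2 ] ('dz', np.float64(0.022218215875962278))
```

View pics/c4.png

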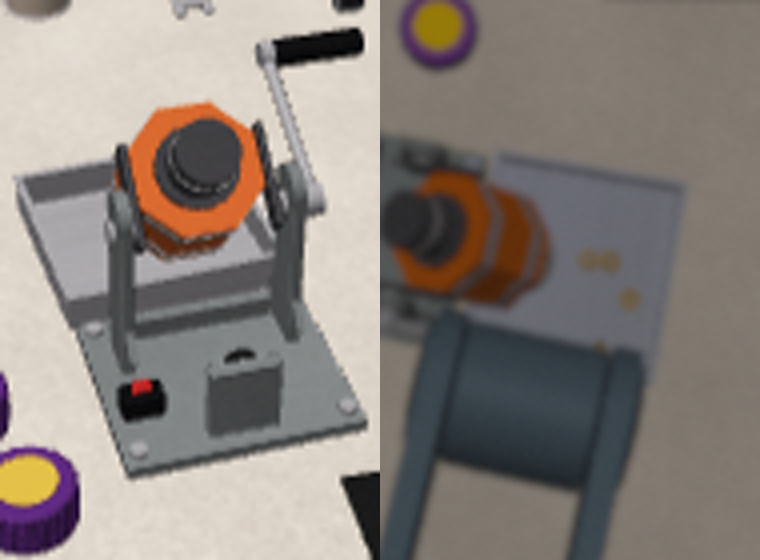

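All four nuts lie in the tray at crop (588,261), (610,261), (628,299) and (600,347). The barrel rests tipped with the lever over, so I'm re-gripping to swing it back.

Emit:
{"op": "send_rows", "data": {
  "dr": [
    [0, 0, 0],
    [0, 0, 0],
    [0, 0, 0],
    [0, 0, 0],
    [0, 0, 0],
    [0, 0, 0],
    [0, 0, 0],
    [0, 0, 0]
  ],
  "xyz": [
    [0, -0.1, 2],
    [0, -0.1, 4],
    [0, -0.1, 5.5],
    [0, -0.1, 6.1],
    [0, -0.1, 6.1],
    [0, -0.1, 6.1],
    [0, -0.1, 6.1],
    [0, -0.1, 6.1]
  ],
  "jaw": [100, 100, 90, 70, 10, 10, 10, 10]
}}

```text
time_s: 19.4
eef_pos: [0.4737, 0.0145, 0.1724]
eef_rot: [0.001, 0.106, 0.994, 0.001]
wrist_force: [0.4, 5.2, 2.7]
opening: 0.235
grasp_force: 58.7
```

Emit:
{"op": "send_rows", "data": {
  "dr": [
    [0, 0, 0],
    [0, 0, 0],
    [0, 0, 0],
    [0, 0, 0],
    [0, 0, 0],
    [0, 0, 0],
    [0, 0, 0],
    [0, 0, 0]
  ],
  "xyz": [
    [0, 0.81, -1.77],
    [0, 1.87, -3.4],
    [0, 3.17, -4.86],
    [0, 4.67, -6.1],
    [0, 6.33, -7.11],
    [0, 8.13, -7.86],
    [0, 10.02, -8.33],
    [0, 11.96, -8.51]
  ],
  "jaw": [10, 10, 10, 10, 10, 10, 10, 10]
}}

```text
time_s: 20.4
eef_pos: [0.4988, 0.1299, 0.2579]
eef_rot: [0.001, 0.107, 0.994, -0.001]
wrist_force: [0.2, -4.4, -0.7]
opening: 0.237
grasp_force: 61.3
```

Run:
```python
from h import *
from fit import P,W
th=np.radians(70)-1.24
to(W(P,(-.126,.13*np.sin(th),.125+.13*np.cos(th))),P[2]+np.pi)
```

```text
t 20.4 pos [0.4988 0.1299 0.2579] yaw 2.928 tilt 0.18 q1,6 [ 0.03 -1.33] op 0.237 gf 61.3 F [ 0.2 -4.4 -0.7] T [-0.66 -0.05  0.03]
 cm [ 0.03 -0.01  0.29] ('dz', np.float64(0.017051432271048876))
```

Emit:
{"op": "send_rows", "data": {
  "dr": [
    [0, 0, 0],
    [0, 0, 0],
    [0, 0, 0],
    [0, 0, 0],
    [0, 0, 0],
    [0, 0, 0],
    [0, 0, 0],
    [0, 0, 0]
  ],
  "xyz": [
    [0, 1.95, 0.15],
    [0, 3.85, 0.55],
    [0, 5.68, 1.25],
    [0, 7.38, 2.2],
    [0, 8.92, 3.4],
    [0, 10.27, 4.8],
    [0, 11.39, 6.4],
    [0, 12.26, 8.1]
  ],
  "jaw": [10, 10, 10, 10, 10, 10, 10, 10]
}}

```text
time_s: 21.4
eef_pos: [0.5255, 0.2522, 0.1753]
eef_rot: [0.002, 0.106, 0.994, 0.001]
wrist_force: [4.8, 2.8, -3.5]
opening: 0.233
grasp_force: 61.0
```

Emit:
{"op": "send_rows", "data": {
  "dr": [
    [0, 0, 0],
    [0, 0, 0],
    [0, 0, 0],
    [0, 0, 0],
    [0, 0, 0],
    [0, 0, 0],
    [0, 0, 0],
    [0, 0, 0]
  ],
  "xyz": [
    [0, 0.1, 0.3],
    [0, 0.15, 0.5],
    [0, 0.15, 0.5],
    [0, 0.15, 0.5],
    [0, 0.15, 0.5],
    [0, 0.15, 0.5],
    [0, 0.15, 0.5],
    [0, 0.15, 0.5]
  ],
  "jaw": [10, 10, 10, 10, 100, 100, 100, 100]
}}

```text
time_s: 22.4
eef_pos: [0.5245, 0.2518, 0.1703]
eef_rot: [-0.0, 0.107, 0.994, -0.0]
wrist_force: [0.2, -0.7, -0.5]
opening: 0.999
grasp_force: 0.0
```

Emit:
{"op": "send_rows", "data": {
  "dr": [
    [0, 0, 0],
    [0, 0, 0],
    [0, 0, 0],
    [0, 0, 0],
    [0, 0, 0],
    [0, 0, 0],
    [0, 0, 0],
    [0, 0, 0]
  ],
  "xyz": [
    [0, 0, -1],
    [0, 0, -3],
    [0, 0, -6],
    [0, 0, -10],
    [0, 0, -10],
    [0, 0, -10],
    [0, 0, -10],
    [0, 0, -10]
  ],
  "jaw": [100, 100, 100, 100, 100, 100, 100, 100]
}}

```text
time_s: 23.4
eef_pos: [0.5241, 0.2519, 0.2695]
eef_rot: [-0.001, 0.106, 0.994, -0.0]
wrist_force: [-0.3, 0.8, -0.2]
opening: 0.999
grasp_force: 0.0
```

Run:
```python
from h import *
to((.5545,.3505,.10),-2.884)
snap("top","t5.png",(125,140,300,240),4.5)
snap("side","s5.png",(200,175,370,300),4.7)
```

```text
t 23.4 pos [0.5241 0.2519 0.2695] yaw 2.928 tilt 0.12 q1,6 [ 0.24 -1.11] op 0.999 gf 0.0 F [-0.3  0.8 -0.2] T [ 0.04 -0.01 -0.02]
 cm [-0.91 10.3  16.94] ('dz', np.float64(-4.497309410793228))
```

View pics/s5.png

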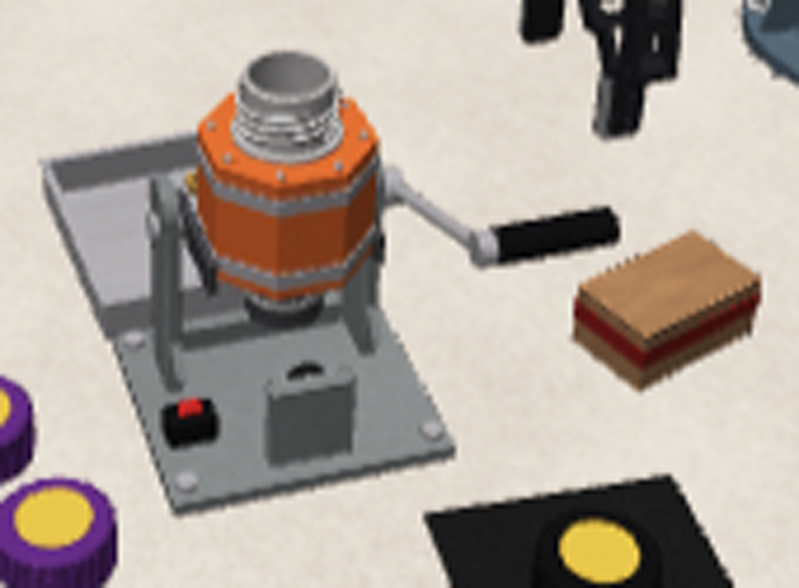

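The barrel is upright, with the lever at the same pixels as at the start (495,240) to (617,225). A nut is visible in the tray at (192,183), and the cap is on the mat at (598,550). I'm fetching it.

Emit:
{"op": "send_rows", "data": {
  "dr": [
    [0, 0, -1.75],
    [0, 0, -3.5],
    [0, 0, -5.25],
    [0, 0, -7],
    [0, 0, -8.75],
    [0, 0, -10.5],
    [0, 0, -12.25],
    [0, 0, -14]
  ],
  "xyz": [
    [-0.2, 2.5, 0],
    [-0.4, 5, 0],
    [-0.7, 7.5, 0],
    [-0.9, 10.3, 2],
    [-0.9, 10.3, 6],
    [-0.9, 10.3, 10],
    [-0.9, 10.3, 14],
    [-0.9, 10.3, 16]
  ],
  "jaw": [100, 100, 100, 100, 100, 100, 100, 100]
}}

```text
time_s: 24.5
eef_pos: [0.5536, 0.3501, 0.1071]
eef_rot: [-0.002, -0.589, 0.808, 0.001]
wrist_force: [0.7, 0.2, -0.6]
opening: 1.0
grasp_force: 0.0
```

Run:
```python
from h import *
to((.5545,.3505,.0268),-1.877)
```

```text
t 24.5 pos [0.5536 0.3501 0.1071] yaw -1.883 tilt 0.27 q1,6 [ 0.38 -2.45] op 1.0 gf 0.0 F [ 0.7  0.2 -0.6] T [-0.01  0.04  0.  ]
 cm [-0.09 -0.11  8.03] ('dz', np.float64(-0.05503310976607743))
```

Emit:
{"op": "send_rows", "data": {
  "dr": [
    [0, 0, 0],
    [0, 0, 0],
    [0, 0, 0],
    [0, 0, 0],
    [0, 0, 0],
    [0, 0, 0],
    [0, 0, 0],
    [0, 0, 0]
  ],
  "xyz": [
    [0, 0, 3],
    [0, 0, 6],
    [0, 0, 7.5],
    [0, 0, 8],
    [0, 0, 8],
    [0, 0, 8],
    [0, 0, 8],
    [0, 0, 8]
  ],
  "jaw": [100, 100, 100, 100, 100, 60, 60, 60]
}}

```text
time_s: 25.5
eef_pos: [0.5566, 0.3514, 0.0326]
eef_rot: [0.002, -0.586, 0.81, -0.0]
wrist_force: [0.4, -1.2, 5.9]
opening: 0.752
grasp_force: 66.6
```

Emit:
{"op": "send_rows", "data": {
  "dr": [
    [0, 0, 0],
    [0, 0, 0],
    [0, 0, 0],
    [0, 0, 0],
    [0, 0, 0],
    [0, 0, 0],
    [0, 0, 0],
    [0, 0, 0]
  ],
  "xyz": [
    [0, 0, 0],
    [0, 0, -1],
    [0, 0, -4],
    [0, 0, -9],
    [0, 0, -15],
    [0, 0, -21],
    [0, 0, -26],
    [0, 0, -26]
  ],
  "jaw": [60, 60, 60, 60, 60, 60, 60, 60]
}}

```text
time_s: 26.5
eef_pos: [0.5573, 0.3517, 0.2975]
eef_rot: [0.005, -0.586, 0.81, -0.001]
wrist_force: [-0.6, -0.7, -0.6]
opening: 0.751
grasp_force: 66.3
```

Run:
```python
from h import *
to((.630,.1405,.29),-1.877)
```

```text
t 26.5 pos [0.5573 0.3517 0.2975] yaw -1.889 tilt 0.62 q1,6 [ 0.38 -2.44] op 0.751 gf 66.3 F [-0.6 -0.7 -0.6] T [-0.03 -0.01  0.04]
 cm [ 17.8  -13.5    0.74] ('dz', np.float64(-0.1110989912406467))
```

Run:
```python
from h import *
def cen(f,s,o,n,z,roi=None):
    im=cv2.imread("pics/"+f).astype(int);b,g,r=im[...,0],im[...,1],im[...,2]
    m=((r>90)&(g>.68*r)&(b<.55*g)).astype(np.uint8)
    k,l,st,c=cv2.connectedComponentsWithStats(m)
    for i in range(1,k):
        if st[i,4]>800: print(f,st[i,4],c[i].round(1),atz(n,(c[i][0]+.5)/s-.5+o[0],(c[i][1]+.5)/s-.5+o[1],z))
cen("t1.png",4.5,(125,140),"top",.245);cen("s1.png",4.7,(200,175),"side",.245)
cen("t5.png",4.5,(125,140),"top",.036);cen("s5.png",4.7,(200,175),"side",.036)
to((.630,.1405,.29),-1.877)
```

```text
t1.png 3592 [371.3 132.9] [0.6288 0.141  0.245 ]
s1.png 2948 [288.3  65. ] [0.6312 0.1397 0.245 ]
s1.png 3310 [ 53.2 517.5] [0.874 0.38  0.245]
s5.png 3312 [ 53.2 517.5] [0.8007 0.1896 0.036 ]
s5.png 4126 [599.4 551.1] [0.5572 0.3491 0.036 ]
t 26.5 pos [0.5573 0.3517 0.2975] yaw -1.889 tilt 0.62 q1,6 [ 0.38 -2.44] op 0.751 gf 66.3 F [-0.6 -0.7 -0.6] T [-0.03 -0.01  0.04]
 cm [ 17.8  -13.5    0.74] ('dz', np.float64(-0.1110989912406467))
```

Emit:
{"op": "send_rows", "data": {
  "dr": [
    [0, 0, 0],
    [0, 0, 0],
    [0, 0, 0],
    [0, 0, 0],
    [0, 0, 0],
    [0, 0, 0],
    [0, 0, 0],
    [0, 0, 0]
  ],
  "xyz": [
    [3.5, -2.7, 0],
    [7.1, -5.4, 0],
    [10.6, -8.1, 0],
    [14.1, -10.8, 0],
    [16.5, -12.6, 0],
    [17.7, -13.5, 0],
    [17.7, -13.5, 0],
    [17.7, -13.5, 0]
  ],
  "jaw": [60, 60, 60, 60, 60, 60, 60, 60]
}}

```text
time_s: 27.5
eef_pos: [0.6276, 0.1416, 0.2903]
eef_rot: [-0.0, -0.587, 0.81, 0.0]
wrist_force: [0.3, 0.8, -0.5]
opening: 0.751
grasp_force: 66.2
```

Run:
```python
from h import *
to((.6305,.1414,.272),-1.877)
snap("side","s6.png",(240,130,320,230),6)
```

```text
t 27.5 pos [0.6276 0.1416 0.2903] yaw -1.888 tilt 0.05 q1,6 [ 0.04 -2.79] op 0.751 gf 66.2 F [ 0.3  0.8 -0.5] T [ 0.03 -0.02  0.02]
 cm [-0.07 -0.28  1.83] ('dz', np.float64(-0.10354538990161934))
```

View pics/s6.png

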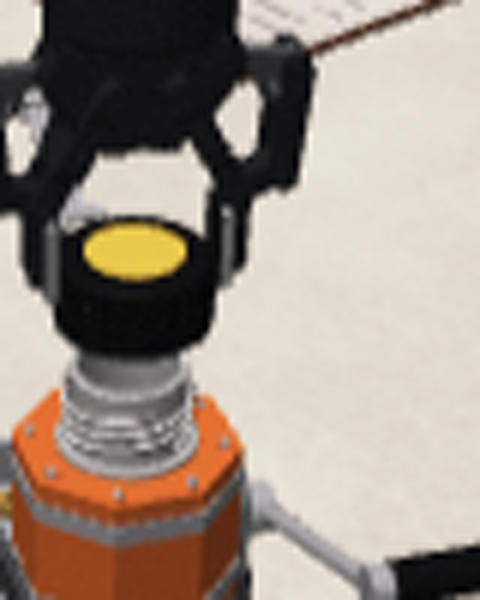

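The cap is held level above the neck, with its disc at (135,250) and the neck at (128,380). I'm centring it and lowering.

Emit:
{"op": "send_rows", "data": {
  "dr": [
    [0, 0, 0],
    [0, 0, 0],
    [0, 0, 0],
    [0, 0, 0],
    [0, 0, 0],
    [0, 0, 0],
    [0, 0, 0],
    [0, 0, 0]
  ],
  "xyz": [
    [0, -0.28, 0.5],
    [-0.07, -0.28, 1],
    [-0.07, -0.28, 1.5],
    [-0.07, -0.28, 2],
    [-0.07, -0.28, 2.4],
    [-0.07, -0.28, 2.7],
    [-0.07, -0.28, 3],
    [-0.07, -0.28, 3]
  ],
  "jaw": [60, 60, 60, 60, 60, 60, 60, 60]
}}

```text
time_s: 28.55
eef_pos: [0.6307, 0.1409, 0.2603]
eef_rot: [0.0, -0.586, 0.81, 0.001]
wrist_force: [-1.7, 4.1, 0.1]
opening: 0.751
grasp_force: 66.2
```

Run:
```python
from h import *
to((.6305,.1414,.255),-1.877)
```

```text
t 28.55 pos [0.6307 0.1409 0.2603] yaw -1.888 tilt 0.07 q1,6 [ 0.04 -2.79] op 0.751 gf 66.2 F [-1.7  4.1  0.1] T [ 0.81  0.23 -0.03]
 cm [-0.04  0.03  0.53] ('dz', np.float64(-0.10981467693591263))
```

Emit:
{"op": "send_rows", "data": {
  "dr": [
    [0, 0, 0],
    [0, 0, 0],
    [0, 0, 0],
    [0, 0, 0],
    [0, 0, 0],
    [0, 0, 0],
    [0, 0, 0],
    [0, 0, 0]
  ],
  "xyz": [
    [0, 0, 0.1],
    [0, 0, 0.2],
    [0, 0, 0.3],
    [0, 0, 0.4],
    [0, 0, 0.5],
    [0, 0, 0.5],
    [0, 0, 0.5],
    [0, 0, 0.5]
  ],
  "jaw": [60, 60, 60, 60, 60, 60, 60, 60]
}}

```text
time_s: 29.55
eef_pos: [0.6306, 0.1408, 0.2556]
eef_rot: [-0.0, -0.586, 0.81, 0.001]
wrist_force: [-0.8, 4.7, 1.6]
opening: 0.754
grasp_force: 66.4
```

Run:
```python
from h import *
to((.6305,.1414,.255),-1.877)
```

```text
t 29.55 pos [0.6306 0.1408 0.2556] yaw -1.889 tilt 0.06 q1,6 [ 0.04 -2.79] op 0.754 gf 66.4 F [-0.8  4.7  1.6] T [ 0.89  0.47 -0.02]
 cm [-0.06  0.03  0.06] ('dz', np.float64(-0.10992905769826515))
```

Emit:
{"op": "send_rows", "data": {
  "dr": [
    [0, 0, 0],
    [0, 0, 0],
    [0, 0, 0],
    [0, 0, 0],
    [0, 0, 0],
    [0, 0, 0],
    [0, 0, 0],
    [0, 0, 0]
  ],
  "xyz": [
    [0, 0, 0],
    [0, 0, 0],
    [0.1, 0, 0],
    [0.1, 0, 0.3],
    [0.1, 0, 0.6],
    [0.1, 0, 0.6],
    [0.1, 0, 0.6],
    [0.1, 0, 0.6]
  ],
  "jaw": [100, 100, 100, 100, 100, 100, 60, 60]
}}

```text
time_s: 30.55
eef_pos: [0.6306, 0.1395, 0.2503]
eef_rot: [0.0, -0.586, 0.81, 0.0]
wrist_force: [-1.8, 1.3, 3.2]
opening: 0.753
grasp_force: 66.6
```

Emit:
{"op": "send_rows", "data": {
  "dr": [
    [0, 0, 0],
    [0, 0, 0],
    [0, 0, 0],
    [0, 0, 0],
    [0, 0, 0],
    [0, 0, 0],
    [0, 0, 0],
    [0, 0, 0]
  ],
  "xyz": [
    [0, 0, 0],
    [0, 0, 0],
    [0, 0, 0],
    [0, 0, 0],
    [0, 0, 0],
    [0, 0, 0],
    [0, 0, 0],
    [0, 0, 0]
  ],
  "jaw": [60, 60, 60, 60, 60, 60, 60, 60]
}}

```text
time_s: 31.55
eef_pos: [0.6306, 0.1395, 0.2502]
eef_rot: [0.0, -0.586, 0.81, 0.0]
wrist_force: [-3.3, 0.6, 5.4]
opening: 0.75
grasp_force: 66.8
```

Run:
```python
from h import *
to((.630,.140,.249),-1.877)
```

```text
t 31.55 pos [0.6306 0.1395 0.2502] yaw -1.889 tilt 0.02 q1,6 [ 0.03 -2.79] op 0.75 gf 66.8 F [-3.3  0.6  5.4] T [ 0.22  0.62 -0.01]
 cm [-0.02  0.07  0.12] ('dz', np.float64(-0.11114629299060613))
```

Emit:
{"op": "send_rows", "data": {
  "dr": [
    [0, 0, 1],
    [0, 0, 2],
    [0, 0, 3],
    [0, 0, 4],
    [0, 0, 5],
    [0, 0, 6],
    [0, 0, 7],
    [0, 0, 8]
  ],
  "xyz": [
    [0, 0, 0.02],
    [0, 0, 0.04],
    [0, 0, 0.06],
    [0, 0, 0.08],
    [0, 0, 0.1],
    [0, 0, 0.12],
    [0, 0, 0.14],
    [0, 0, 0.16]
  ],
  "jaw": [60, 60, 60, 60, 60, 60, 60, 60]
}}

```text
time_s: 32.55
eef_pos: [0.6295, 0.1397, 0.2475]
eef_rot: [-0.001, -0.205, 0.979, 0.001]
wrist_force: [-5.3, 1.6, 2.9]
opening: 0.753
grasp_force: 66.5
```

Run:
```python
from h import *
to((.630,.140,.249),-1.877)
```

```text
t 32.55 pos [0.6295 0.1397 0.2475] yaw -2.73 tilt 0.17 q1,6 [ 0.03 -1.95] op 0.753 gf 66.5 F [-5.3  1.6  2.9] T [0.27 1.02 0.1 ]
 cm [-0.06  0.01 -0.15] ('dz', np.float64(-8.140785446816375))
```

Emit:
{"op": "send_rows", "data": {
  "dr": [
    [0, 0, 1.5],
    [0, 0, 3],
    [0, 0, 4.5],
    [0, 0, 6],
    [0, 0, 7.5],
    [0, 0, 9],
    [0, 0, 10.5],
    [0, 0, 12]
  ],
  "xyz": [
    [0, 0, 0.06],
    [0, 0, 0.12],
    [0, 0, 0.17],
    [0, 0, 0.22],
    [0, 0, 0.27],
    [0, 0, 0.33],
    [0, 0, 0.38],
    [0, 0, 0.43]
  ],
  "jaw": [60, 60, 60, 60, 60, 60, 60, 60]
}}

```text
time_s: 33.55
eef_pos: [0.6287, 0.1408, 0.2433]
eef_rot: [-0.003, 0.41, 0.912, -0.0]
wrist_force: [-9.0, 4.9, 6.5]
opening: 0.754
grasp_force: 66.8
```

Run:
```python
from h import *
to((.630,.140,.249),-1.877)
```

```text
t 33.55 pos [0.6287 0.1408 0.2433] yaw 2.296 tilt 0.29 q1,6 [ 0.04 -0.69] op 0.754 gf 66.8 F [-9.   4.9  6.5] T [0.7  1.59 0.2 ]
 cm [-0.15  0.04 -0.57] ('dz', np.float64(-20.148090876435255))
```

Emit:
{"op": "send_rows", "data": {
  "dr": [
    [0, 0, 1],
    [0, 0, 2],
    [0, 0, 3],
    [0, 0, 4],
    [0, 0, 5],
    [0, 0, 6],
    [0, 0, 7],
    [0, 0, 8]
  ],
  "xyz": [
    [0.1, -0.04, 0.03],
    [0.1, -0.04, 0.07],
    [0.1, -0.04, 0.1],
    [0.1, -0.04, 0.14],
    [0.1, -0.04, 0.17],
    [0.1, -0.04, 0.21],
    [0.1, -0.04, 0.24],
    [0.1, -0.04, 0.28]
  ],
  "jaw": [60, 60, 60, 60, 60, 60, 60, 60]
}}

```text
time_s: 34.55
eef_pos: [0.6292, 0.1415, 0.2412]
eef_rot: [-0.001, 0.745, 0.667, 0.001]
wrist_force: [-2.1, 5.9, 4.4]
opening: 0.753
grasp_force: 66.7
```

Run:
```python
from h import *
to((.630,.140,.249),-1.877)
```

```text
t 34.55 pos [0.6292 0.1415 0.2412] yaw 1.46 tilt 0.15 q1,6 [0.04 0.15] op 0.753 gf 66.7 F [-2.1  5.9  4.4] T [0.92 0.75 0.11]
 cm [-0.14  0.09 -0.78] ('dz', np.float64(-28.134763308956444))
```

Emit:
{"op": "send_rows", "data": {
  "dr": [
    [0, 0, 1],
    [0, 0, 2],
    [0, 0, 3],
    [0, 0, 4],
    [0, 0, 5],
    [0, 0, 6],
    [0, 0, 7],
    [0, 0, 8]
  ],
  "xyz": [
    [0, 0, 0.03],
    [0, 0, 0.07],
    [0, 0, 0.1],
    [0, 0, 0.14],
    [0, 0, 0.17],
    [0, 0, 0.21],
    [0, 0, 0.24],
    [0, 0, 0.28]
  ],
  "jaw": [60, 60, 60, 60, 60, 60, 60, 60]
}}

```text
time_s: 35.55
eef_pos: [0.63, 0.1414, 0.2391]
eef_rot: [-0.001, 0.952, 0.306, 0.001]
wrist_force: [-0.9, 5.6, 7.4]
opening: 0.754
grasp_force: 67.0
```

Run:
```python
from h import *
to((.630,.140,.249),-1.877)
```

```text
t 35.55 pos [0.63   0.1414 0.2391] yaw 0.622 tilt 0.18 q1,6 [0.04 0.98] op 0.754 gf 67.0 F [-0.9  5.6  7.4] T [1.1  0.64 0.23]
 cm [-0.08  0.11 -0.99] ('dz', np.float64(23.864278199461825))
```

Emit:
{"op": "send_rows", "data": {
  "dr": [
    [0, 0, 1],
    [0, 0, 2],
    [0, 0, 3],
    [0, 0, 4],
    [0, 0, 5],
    [0, 0, 6],
    [0, 0, 7],
    [0, 0, 8]
  ],
  "xyz": [
    [0, 0, 0.03],
    [0, 0, 0.06],
    [0, 0, 0.09],
    [0, 0, 0.12],
    [0, 0, 0.15],
    [0, 0, 0.18],
    [0, 0, 0.21],
    [0, 0, 0.24]
  ],
  "jaw": [60, 60, 60, 60, 60, 60, 60, 60]
}}

```text
time_s: 36.55
eef_pos: [0.6308, 0.1398, 0.2387]
eef_rot: [0.0, 0.994, -0.107, 0.002]
wrist_force: [-5.3, -0.5, 14.8]
opening: 0.754
grasp_force: 68.0
```

Run:
```python
from h import *
to((.630,.140,.249),-1.877)
```

```text
t 36.55 pos [0.6308 0.1398 0.2387] yaw -0.214 tilt 0.24 q1,6 [0.04 1.82] op 0.754 gf 68.0 F [-5.3 -0.5 14.8] T [-0.3   0.98  0.69]
 cm [-0.08 -0.   -1.03] ('dz', np.float64(15.876537836523966))
```

Torque has reached 0.69 N m and the descent has stopped, so the cap is tight. I'm releasing and retreating.

Emit:
{"op": "send_rows", "data": {
  "dr": [
    [0, 0, 0],
    [0, 0, 0],
    [0, 0, 0],
    [0, 0, 0],
    [0, 0, 0],
    [0, 0, 0],
    [0, 0, 0],
    [0, 0, 0]
  ],
  "xyz": [
    [0, 0, 0],
    [0, 0, 0],
    [0, 0, 0],
    [0, 0, -0.5],
    [0, 0, -2],
    [0, 0, -5],
    [0, 0, -9],
    [0, 0, -12]
  ],
  "jaw": [100, 100, 100, 100, 100, 100, 100, 100]
}}

```text
time_s: 37.55
eef_pos: [0.6302, 0.1398, 0.3593]
eef_rot: [-0.0, 0.994, -0.106, 0.002]
wrist_force: [0.6, 1.5, 0.6]
opening: 1.001
grasp_force: 0.0
```

Emit:
{"op": "send_rows", "data": {
  "dr": [
    [0, 0, 0],
    [0, 0, 0],
    [0, 0, 0],
    [0, 0, 0],
    [0, 0, 0],
    [0, 0, 0],
    [0, 0, 0],
    [0, 0, 0]
  ],
  "xyz": [
    [-4, 0, -1],
    [-8, 0, -1],
    [-12, 0, -1],
    [-15, 0, -1],
    [-17, 0, -1],
    [-18, 0, -1],
    [-18, 0, -1],
    [-18, 0, -1]
  ],
  "jaw": [100, 100, 100, 100, 100, 100, 100, 100]
}}

```text
time_s: 38.55
eef_pos: [0.4545, 0.1777, 0.3659]
eef_rot: [-0.0, 0.994, -0.107, 0.0]
wrist_force: [0.9, -0.7, 0.0]
opening: 1.002
grasp_force: 0.0
```

Run:
```python
from h import *
to((.630,.140,.249),-1.877)
a=np.array(ctrl.camera("side"))[:,:,::-1];b=np.array(ctrl.camera("top"))[:,:,::-1]
cv2.imwrite("pics/a7.png",a);cv2.imwrite("pics/b7.png",b)
s0=cv2.imread("pics/s1.png");s7=cv2.resize(a[175:300,200:370],None,fx=4.7,fy=4.7,interpolation=cv2.INTER_CUBIC)
for im in(s0,s7):
    i=im[:200].astype(int);m=((i[...,2]>90)&(i[...,1]>.68*i[...,2])&(i[...,0]<.55*i[...,1])).astype(np.uint8)
    k,l,st,c=cv2.connectedComponentsWithStats(m);j=1+st[1:,4].argmax();print(st[j],c[j])
f=lambda i,x,y:cv2.resize(i[y:y+140,x:x+95],None,fx=4,fy=4,interpolation=cv2.INTER_CUBIC)
cv2.imwrite("pics/c7.png",np.hstack([f(a,205,165),f(b,190,120)]))
```

```text
t 38.55 pos [0.4545 0.1777 0.3659] yaw -0.214 tilt 0.03 q1,6 [0.13 1.91] op 1.002 gf 0.0 F [ 0.9 -0.7  0. ] T [ 0.01  0.04 -0.02]
 cm [17.95 -0.04 11.7 ] ('dz', np.float64(15.883694399555008))
[ 249   42   80   47 2948] [288.34023066  65.03426052]
[ 249   38   81   51 3265] [288.9712098  63.3323124]
```

View pics/c7.png

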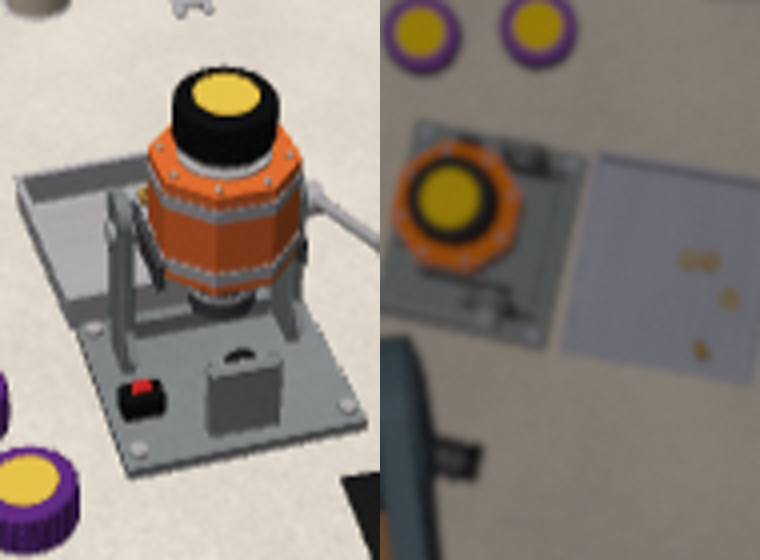

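```bash
cat > asp.py <<'E'
from h import *
from fit import P,W
a0=cv2.imread("pics/s1.png");a0=cv2.resize(a0,(170,125),interpolation=cv2.INTER_AREA)
a7=cv2.imread("pics/a7.png")[175:300,200:370]
def mom(im,x0,y0,x1,y1):
    i=im[y0:y1,x0:x1].astype(float);w=i[...,1]-i[...,0]
    w=np.clip((w-20)/(np.percentile(w,97)-20),0,1)
    v,u=np.mgrid[y0:y1,x0:x1];s=w.sum();cu,cv=(w*u).sum()/s,(w*v).sum()/s
    C=np.array([[(w*(u-cu)**2).sum(),(w*(u-cu)*(v-cv)).sum()],[0,(w*(v-cv)**2).sum()]])/s
    C[1,0]=C[0,1];C=C-np.eye(2)*.1
    e,V=np.linalg.eigh(C);return [round(float(z),3) for z in(cu+200,cv+175,np.sqrt(e[0]/e[1]),4*np.sqrt(e[1]),np.degrees(np.arctan2(V[1,1],V[0,1])))]
def pred(c,tilt=None):
    t=np.linspace(0,2*np.pi,200);d=np.c_[np.cos(t),np.sin(t),0*t]*.021
    if tilt is not None: d=R.from_rotvec(tilt).apply(d)
    q=proj("side",np.array(c)+d);C=np.cov(q.T);e,V=np.linalg.eigh(C);return q.mean(0).round(2),round(np.sqrt(e[0]/e[1]),3),np.degrees(np.arctan2(V[1,1],V[0,1])).round(1)
c=W(P,(0,.035,.245));print("pred",pred(c),"+1mm",pred(c+[0,0,.001])[0])
for ax in np.eye(3)[:2]:print("tilt .05",ax,pred(c,ax*.05)[1:],pred(c,-ax*.05)[1:])
for im in(a0,a7):
    print("cap",mom(im,50,7,74,21),"purple",mom(im,0,100,24,119))
E
python3 asp.py
python3 - <<'E'
import sys;sys.path.insert(0,".")
E
```

```text
pred (array([261.4 , 188.27]), np.float64(0.539), np.float64(-178.9)) +1mm [261.41 187.94]
tilt .05 [1. 0. 0.] (np.float64(0.502), np.float64(179.4)) (np.float64(0.574), np.float64(-177.2))
tilt .05 [0. 1. 0.] (np.float64(0.559), np.float64(178.1)) (np.float64(0.517), np.float64(-176.1))
cap [260.941, 188.427, 0.564, 16.464, -178.928] purple [210.944, 284.583, 0.718, 16.052, 172.319]
cap [261.096, 188.097, 0.615, 16.695, -176.076] purple [210.94, 284.678, 0.718, 16.206, 172.433]
```

Run:
```python
from asp import *
def edges(im):
    s=cv2.resize(im,None,fx=8,fy=8,interpolation=cv2.INTER_CUBIC).astype(float)
    v=s.max(2);out=[]
    for u in range(50,74,2):
        c=v[:,u*8+4];d=np.where(c<75)[0];d=d[(d<36*8)]
        # contiguous dark/yellow span: first and last dark
        out.append((u,round(d[0]/8,2) if len(d) else None,round(d[d<34*8][-1]/8,2) if len(d) else None))
    return out
e0,e7=edges(a0),edges(a7)
for x,y in zip(e0,e7):print(x,y)
b1=cv2.imread("pics/t1.png");b1=cv2.resize(b1,(175,100),interpolation=cv2.INTER_AREA);b7=cv2.imread("pics/b7.png")[140:240,125:300]
for im in(b1,b7):
    m=mom(im,71,20,96,40);print("top disc",m, atz("top",m[0]-75,m[1]-35,.245))
print(pred((.8007-.001,.1896,.032)))
```

```text
pred (array([261.4 , 188.27]), np.float64(0.539), np.float64(-178.9)) +1mm [261.41 187.94]
tilt .05 [1. 0. 0.] (np.float64(0.502), np.float64(179.4)) (np.float64(0.574), np.float64(-177.2))
tilt .05 [0. 1. 0.] (np.float64(0.559), np.float64(178.1)) (np.float64(0.517), np.float64(-176.1))
cap [260.941, 188.427, 0.564, 16.464, -178.928] purple [210.944, 284.583, 0.718, 16.052, 172.319]
cap [261.096, 188.097, 0.615, 16.695, -176.076] purple [210.94, 284.678, 0.718, 16.206, 172.433]
(50, np.float64(11.38), np.float64(28.0)) (50, np.float64(10.38), np.float64(27.75))
(52, np.float64(10.12), np.float64(29.38)) (52, np.float64(9.0), np.float64(29.25))
(54, np.float64(9.12), np.float64(30.5)) (54, np.float64(8.12), np.float64(30.38))
(56, np.float64(8.75), np.float64(31.12)) (56, np.float64(7.75), np.float64(31.25))
(58, np.float64(8.12), np.float64(31.5)) (58, np.float64(7.12), np.float64(31.5))
(60, np.float64(8.25), np.float64(31.75)) (60, np.float64(7.0), np.float64(31.88))
(62, np.float64(8.25), np.float64(31.88)) (62, np.float64(7.12), np.float64(31.62))
(64, np.float64(8.12), np.float64(31.62)) (64, np.float64(7.25), np.float64(31.75))
(66, np.float64(8.75), np.float64(31.38)) (66, np.float64(8.0), np.float64(31.25))
(68, np.float64(9.38), np.float64(30.38)) (68, np.float64(8.38), np.float64(30.38))
(70, np.float64(10.38), np.float64(29.62)) (70, np.float64(9.75), np.float64(29.12))
(72, np.float64(11.75), np.float64(27.62)) (72, np.float64(11.38), np.float64(27.38))
top disc [282.795, 204.381, 0.785, 21.729, 169.672] [0.6281 0.139  0.245 ]
top disc [282.401, 204.262, 0.792, 21.334, 164.659] [0.6285 0.1401 0.245 ]
(array([211.34, 285.78]), np.float64(0.727), np.float64(172.4))
```

The side-view edges show the cap's back edge about 1 px (3 mm) higher than at the start while the front edge is unchanged. It is jammed slightly tilted, so I'm regripping, backing off, letting it settle and rechecking.

Emit:
{"op": "send_rows", "data": {
  "dr": [
    [0, 0, 0],
    [0, 0, 0],
    [0, 0, 0],
    [0, 0, 0],
    [0, 0, 0],
    [0, 0, 0],
    [0, 0, 0],
    [0, 0, 0]
  ],
  "xyz": [
    [5, 0, 0],
    [10, 0, 0],
    [15, 0, 0],
    [18, 0, 1],
    [18, 0, 4],
    [18, 0, 7],
    [18, 0, 8],
    [18, 0, 8]
  ],
  "jaw": [100, 100, 100, 100, 100, 100, 100, 100]
}}

```text
time_s: 39.65
eef_pos: [0.6297, 0.1396, 0.2852]
eef_rot: [0.0, 0.994, -0.107, -0.001]
wrist_force: [0.2, 0.2, -0.8]
opening: 1.003
grasp_force: 0.0
```

Emit:
{"op": "send_rows", "data": {
  "dr": [
    [0, 0, 0],
    [0, 0, 0],
    [0, 0, 0],
    [0, 0, 0],
    [0, 0, 0],
    [0, 0, 0],
    [0, 0, 0],
    [0, 0, 0]
  ],
  "xyz": [
    [0, 0, 2],
    [0, 0, 4],
    [0, 0, 5.2],
    [0, 0, 5.2],
    [0, 0, 5.2],
    [0, 0, 5.2],
    [0, 0, 5.2],
    [0, 0, 5.2]
  ],
  "jaw": [100, 100, 100, 100, 60, 60, 60, 60]
}}

```text
time_s: 40.65
eef_pos: [0.6304, 0.1406, 0.2352]
eef_rot: [-0.001, 0.994, -0.106, 0.001]
wrist_force: [-0.3, 5.9, 5.4]
opening: 0.76
grasp_force: 68.3
```

Emit:
{"op": "send_rows", "data": {
  "dr": [
    [0, 0, -1.5],
    [0, 0, -3],
    [0, 0, -4.5],
    [0, 0, -6],
    [0, 0, -7.5],
    [0, 0, -9],
    [0, 0, -10.5],
    [0, 0, -12]
  ],
  "xyz": [
    [0, 0, -0.05],
    [0, 0, -0.1],
    [0, 0, -0.16],
    [0, 0, -0.21],
    [0, 0, -0.26],
    [0, 0, -0.31],
    [0, 0, -0.37],
    [0, 0, -0.42]
  ],
  "jaw": [60, 60, 60, 60, 60, 60, 60, 60]
}}

```text
time_s: 41.65
eef_pos: [0.6296, 0.1408, 0.2378]
eef_rot: [-0.001, 0.866, 0.501, 0.0]
wrist_force: [0.2, 5.7, -1.5]
opening: 0.758
grasp_force: 66.2
```

Run:
```python
from h import *
to((.630,.140,.238),None)
```

```text
t 41.65 pos [0.6296 0.1408 0.2378] yaw 1.048 tilt 0.11 q1,6 [0.04 0.56] op 0.758 gf 66.2 F [ 0.2  5.7 -1.5] T [ 1.13 -0.21 -0.22]
 cm [-0.05  0.08 -0.02]
```

Emit:
{"op": "send_rows", "data": {
  "dr": [
    [0, 0, 0],
    [0, 0, 0],
    [0, 0, 0],
    [0, 0, 0],
    [0, 0, 0],
    [0, 0, 0],
    [0, 0, 0],
    [0, 0, 0]
  ],
  "xyz": [
    [0, 0, 0],
    [0, 0, 0],
    [0.16, -0.09, 0],
    [0.16, -0.09, 0],
    [0.16, -0.09, 0],
    [0.16, -0.09, 0],
    [0.16, -0.09, 0],
    [0.16, -0.09, 0]
  ],
  "jaw": [100, 100, 100, 100, 100, 100, 100, 100]
}}

```text
time_s: 42.65
eef_pos: [0.6297, 0.1416, 0.2379]
eef_rot: [-0.0, 0.867, 0.498, -0.0]
wrist_force: [0.3, 0.2, -0.3]
opening: 1.0
grasp_force: 0.0
```

```bash
cat > chk.py <<'E'
import sys,io,contextlib
with contextlib.redirect_stdout(io.StringIO()):
    from asp import *
to((.630,.140,.238),None)
a=np.array(ctrl.camera("side"))[175:300,200:370,::-1].copy();cv2.imwrite("pics/"+sys.argv[1],a)
print("cap",mom(a,50,4,74,21))
def edges(im):
    s=cv2.resize(im,None,fx=8,fy=8,interpolation=cv2.INTER_CUBIC).astype(float);v=s.max(2);o=[]
    y=(s[...,1]-s[...,0])>40
    for u in(56,58,60,62,64,66,68):
        d=np.where(v[:34*8,u*8+4]<75)[0];k=np.where(y[:22*8,u*8+4])[0]
        o.append([u,round(k[0]/8,2),round(k[-1]/8,2),round(d[-1]/8,2)])
    return np.array(o,float)
# columns: u, disc back edge, disc front edge, cap lower front edge; minus initial
print((edges(a)-edges(a0))[:,1:].round(2).tolist())
E
python3 chk.py a8.png
```

```text
t 42.65 pos [0.6297 0.1416 0.2379] yaw 1.043 tilt 0.0 q1,6 [0.04 0.57] op 1.0 gf 0.0 F [ 0.3  0.2 -0.3] T [ 0.01 -0.    0.04]
 cm [-0.12  0.1  -0.01] 
cap [261.442, 186.645, 0.452, 16.427, -174.622]
[[-0.87, -3.0, -2.74], [-1.0, -2.87, -2.25], [-0.63, -2.87, -2.5], [-0.88, -2.76, -2.13], [-0.87, -2.38, -1.24], [-0.88, -2.0, -1.63], [-1.0, -1.5, -0.5]]
```

The cap settles clearly tilted, so a lug has cross-threaded. I'm taking it off completely, levelling it on the mat and starting again.

Emit:
{"op": "send_rows", "data": {
  "dr": [
    [0, 0, 0],
    [0, 0, 0],
    [0, 0, 0],
    [0, 0, -1.75],
    [0, 0, -3.5],
    [0, 0, -5.25],
    [0, 0, -7],
    [0, 0, -8.75]
  ],
  "xyz": [
    [0, 0, 0],
    [0, 0, 0],
    [0, 0, 0],
    [0, 0, -0.06],
    [0, 0, -0.12],
    [0, 0, -0.18],
    [0, 0, -0.24],
    [0, 0, -0.3]
  ],
  "jaw": [60, 60, 60, 60, 60, 60, 60, 60]
}}

```text
time_s: 43.7
eef_pos: [0.6295, 0.1418, 0.2415]
eef_rot: [-0.0, 0.555, 0.832, -0.0]
wrist_force: [-3.2, 0.4, 4.6]
opening: 0.756
grasp_force: 65.9
```

Emit:
{"op": "send_rows", "data": {
  "dr": [
    [0, 0, -1.75],
    [0, 0, -3.5],
    [0, 0, -5.25],
    [0, 0, -7],
    [0, 0, -8.75],
    [0, 0, -10.5],
    [0, 0, -12.25],
    [0, 0, -14]
  ],
  "xyz": [
    [0, 0, -0.06],
    [0, 0, -0.12],
    [0, 0, -0.18],
    [0, 0, -0.24],
    [0, 0, -0.3],
    [0, 0, -0.36],
    [0, 0, -0.44],
    [0, 0, -0.54]
  ],
  "jaw": [60, 60, 60, 60, 60, 60, 60, 60]
}}

```text
time_s: 44.7
eef_pos: [0.63, 0.1417, 0.2467]
eef_rot: [0.0, -0.145, 0.99, 0.0]
wrist_force: [-1.1, 1.0, 1.9]
opening: 0.763
grasp_force: 65.5
```

Run:
```python
from h import *
to((.5555,.350,.30),-1.877)
```

```text
t 44.7 pos [0.63   0.1417 0.2467] yaw -2.852 tilt 0.05 q1,6 [ 0.04 -1.82] op 0.763 gf 65.5 F [-1.1  1.   1.9] T [ 0.2   0.17 -0.01]
 cm [ 1.18 22.09 -5.33] ('dz', np.float64(-9.306007816134853))
```

Emit:
{"op": "send_rows", "data": {
  "dr": [
    [0, 0, -0.5],
    [0, 0, -1],
    [0, 0, -1],
    [0, 0, -1],
    [0, 0, -1],
    [0, 0, -1],
    [0, 0, -1],
    [0, 0, -1]
  ],
  "xyz": [
    [0, 0, -0.3],
    [0, 0, -0.6],
    [0, 0, -1],
    [0, 0, -1.5],
    [0, 0, -2.2],
    [0, 0, -3.5],
    [0, 0, -5],
    [0, 1.5, -5.5]
  ],
  "jaw": [60, 60, 60, 60, 60, 60, 60, 60]
}}

```text
time_s: 45.7
eef_pos: [0.6254, 0.1541, 0.2973]
eef_rot: [-0.003, -0.192, 0.981, 0.0]
wrist_force: [0.3, 0.6, 0.8]
opening: 0.718
grasp_force: 78.7
```

Run:
```python
from h import *
to((.5555,.350,.05),-1.877)
```

```text
t 45.7 pos [0.6254 0.1541 0.2973] yaw -2.756 tilt 0.33 q1,6 [ 0.06 -1.9 ] op 0.718 gf 78.7 F [0.3 0.6 0.8] T [-0.    0.02 -0.  ]
 cm [-1.03 20.75 24.75] ('dz', np.float64(-8.393591690479791))
```

Run:
```python
from h import *
a=np.array(ctrl.camera("side"))[:,:,::-1].astype(int)
g=np.array([.6254,.1541]);c=np.array([.6254,.1541,.2973]);print("tcp px",proj("side",c),"tcp-30mm",proj("side",c-[0,0,.03]))
w=((a[...,2]>90)&(a[...,1]>.68*a[...,2])&(a[...,0]<.55*a[...,1])).astype(np.uint8)
k,l,st,ce=cv2.connectedComponentsWithStats(w[120:260,220:320].copy())
for i in range(1,k):
    if st[i,4]>12:print(st[i]+[220,120,0,0,0],ce[i]+[220,120])
# coarse ascii around TCP: Y yellow, #dark, O orange, . else
sub=a[130:222,232:296]
for r in sub[::2]:
    print("".join("Y" if p[2]>90 and p[1]>.68*p[2] and p[0]<.55*p[1] else "O" if p[2]>1.6*p[0] and p[2]>80 else "#" if p.max()<45 else "+" if p.max()<90 else "." for p in r))
```

```text
tcp px [[266.34764478 172.52367837]] tcp-30mm [[266.04907139 183.02243484]]
[254 170  17  14 186] [262.2311828  176.75268817]
...............+#+#################################.............
............+++++++################################.............
.........######++++###############################..............
.........######+++################################..............
.........+####++++###############################+.........+++..
..........###+######+#############################...O+.+.......
..........##########.+##########################++#+............
..........##########..##########################++++............
..........+#########.+###########################+++++++.++##...
...........####+################################++++####++++##..
...........#####################################..+##########...
...........######################################++##########...
...........+###############......+########..+#####+#########+...
...............+#########+..........+####...################....
.................########............#######################....
[... 1315 characters left out ...]
OOOO..............+.......OOOOOO..................
..........OOOOOOO........................OOOOOOO................
..........OOOOOOOO................+++....OOOO.OOO...............
...........OOOOOOOO.....................OOOOOOOO................
............OOOO.OOOOO..............OOOOOOOOOOO.................
..........O..OOOOOOOOOOOOOOOOOOOOOOOOOO..OOOOO.+................
........YYOO.OOOOOOOOOOOOOO.OOOOOOOOOOOOOOOO.++O................
+.......YYOOO...OOOOOOOOOOOOOOOOOOOOOOOOOO.++OOO++..............
++....+...OOOO........OOOOOOOOOOOOOO......++OOOO++..............
++....++..OOOOOOOOO.......................OOOOOO++..............
......+++.OOOOOOOOOOOOOOO......OOOOOOOOOOOOOOOOO+...............
```

Emit:
{"op": "send_rows", "data": {
  "dr": [
    [0, 0, 0],
    [0, 0, -1],
    [0, 0, -2.4],
    [0, 0, -3.8],
    [0, 0, -5.2],
    [0, 0, -6.6],
    [0, 0, -8],
    [0, 0, -8.4]
  ],
  "xyz": [
    [0, 0, -2.5],
    [-0.1, 2, -3],
    [-0.3, 6, -3],
    [-0.5, 11, -3],
    [-0.8, 16, -1],
    [-1, 20, 3],
    [-1, 20.7, 9],
    [-1, 20.7, 15]
  ],
  "jaw": [60, 60, 60, 60, 60, 60, 60, 60]
}}

```text
time_s: 46.75
eef_pos: [0.5559, 0.3535, 0.1514]
eef_rot: [0.002, -0.595, 0.804, -0.0]
wrist_force: [0.3, 0.2, -1.3]
opening: 0.721
grasp_force: 78.7
```

Emit:
{"op": "send_rows", "data": {
  "dr": [
    [0, 0, 0],
    [0, 0, 0],
    [0, 0, 0],
    [0, 0, 0],
    [0, 0, 0],
    [0, 0, 0],
    [0, 0, 0],
    [0, 0, 0]
  ],
  "xyz": [
    [0, 0, 4],
    [0, 0, 7.5],
    [0, 0, 8.5],
    [0, 0, 9],
    [0, 0, 9.4],
    [0, 0, 9.7],
    [0, 0, 10],
    [0, 0, 10]
  ],
  "jaw": [60, 60, 60, 60, 60, 60, 60, 60]
}}

```text
time_s: 47.75
eef_pos: [0.5567, 0.3513, 0.0516]
eef_rot: [0.0, -0.593, 0.806, -0.0]
wrist_force: [0.6, 0.1, 0.2]
opening: 0.723
grasp_force: 78.8
```

Run:
```python
from h import *
to((.5555,.350,.0268),-1.877)
```

```text
t 47.75 pos [0.5567 0.3513 0.0516] yaw -1.873 tilt 0.04 q1,6 [ 0.38 -2.46] op 0.723 gf 78.8 F [0.6 0.1 0.2] T [-0.02 -0.06 -0.06]
 cm [0.16 0.08 2.48] ('dz', np.float64(0.035838272339048))
```

Emit:
{"op": "send_rows", "data": {
  "dr": [
    [0, 0, 0],
    [0, 0, 0],
    [0, 0, 0],
    [0, 0, 0],
    [0, 0, 0],
    [0, 0, 0],
    [0, 0, 0],
    [0, 0, 0]
  ],
  "xyz": [
    [0, 0, 0.5],
    [0, 0, 0.9],
    [0, 0, 1.3],
    [0, 0, 1.6],
    [0, 0, 1.6],
    [0, 0, 1.6],
    [0, 0, 0],
    [0, 0, -1]
  ],
  "jaw": [60, 60, 60, 60, 100, 100, 100, 100]
}}

```text
time_s: 48.75
eef_pos: [0.5568, 0.3516, 0.0626]
eef_rot: [0.001, -0.593, 0.805, -0.0]
wrist_force: [0.4, -0.0, 0.2]
opening: 1.0
grasp_force: 0.0
```

Run:
```python
from h import *
to((.5555,.350,.0268),-1.877)
a=np.array(ctrl.camera("side"))[:,:,::-1].astype(int)
w=((a[...,2]>90)&(a[...,1]>.68*a[...,2])&(a[...,0]<.55*a[...,1])).astype(np.uint8)
u,v=proj("side",(.5555,.35,.036))[0].astype(int);print(u,v)
x0,y0=u-30,v-30
k,l,st,ce=cv2.connectedComponentsWithStats(w[y0:v+30,x0:u+30].copy())
for i in range(1,k):
    if st[i,4]>12:
        c=ce[i]+[x0,y0];print(st[i],c,atz("side",*c,.036))
for r in a[y0:v+30:2,x0:u+30]:
    print("".join("Y" if p[2]>90 and p[1]>.68*p[2] and p[0]<.55*p[1] else "#" if p.max()<45 else "+" if p.max()<90 else "." for p in r))
```

```text
t 48.75 pos [0.5568 0.3516 0.0626] yaw -1.873 tilt 0.07 q1,6 [ 0.38 -2.46] op 1.0 gf 0.0 F [ 0.4 -0.   0.2] T [ 0.04 -0.02 -0.02]
 cm [0.2  0.08 3.58] ('dz', np.float64(0.03817518404807131))
327 291
[ 22  28  18  14 191] [327.78010471 295.45026178] [0.563  0.3592 0.036 ]
.....##+##########+###############################+.....####
.....##+##########################################......####
....##########+#####################################....####
....#########.+######..+####################################
...##################...##################....+#############
...##############+##########+###++..............###########+
...############..+########.....................+#########...
....####################.......................####+.+##....
....+##############+..................+#######+#####.+#.....
.....+############........+########################+.##.....
.........+#####++##################################++#+.....
+#############..+##################################.+.......
##############..##################################++........
#############+..###################
[... 301 characters left out ...]
YYYYYYYYY#################...
########################YYYYYYYYYYYYYYY+###################.
###########################YYYYYYYYYYY######################
.###########################################################
.+##########################################################
..+#########################################################
...#########################################################
....########################################################
.....#######################################################
.....+############################################++........
......+################################++...................
.......#####################++..............................
```

Emit:
{"op": "send_rows", "data": {
  "dr": [
    [0, 0, 0],
    [0, 0, 0],
    [0, 0, 0],
    [0, 0, 0],
    [0, 0, 0],
    [0, 0, 0],
    [0, 0, 0],
    [0, 0, 0]
  ],
  "xyz": [
    [-0.9, -0.25, 0.5],
    [-0.9, -0.25, 2.5],
    [-0.9, -0.25, 3.4],
    [-0.9, -0.25, 3.4],
    [-0.9, -0.25, 3.4],
    [-0.9, -0.25, 3.4],
    [-0.9, -0.25, 3.4],
    [-0.9, -0.25, 3.4]
  ],
  "jaw": [100, 100, 100, 80, 60, 60, 60, 60]
}}

```text
time_s: 49.8
eef_pos: [0.5615, 0.3592, 0.0274]
eef_rot: [0.0, -0.593, 0.806, -0.0]
wrist_force: [-0.1, 0.4, -0.7]
opening: 0.756
grasp_force: 66.2
```

Run:
```python
from h import *
to((.6298,.1417,.28),-1.877)
```

```text
t 49.8 pos [0.5615 0.3592 0.0274] yaw -1.873 tilt 0.01 q1,6 [ 0.39 -2.45] op 0.756 gf 66.2 F [-0.1  0.4 -0.7] T [0.03 0.03 0.04]
 cm [ 18.72 -13.   -25.26] ('dz', np.float64(0.0361543254174152))
```

Emit:
{"op": "send_rows", "data": {
  "dr": [
    [0, 0, 0],
    [0, 0, 0],
    [0, 0, 0],
    [0, 0, 0],
    [0, 0, 0],
    [0, 0, 0],
    [0, 0, 0],
    [0, 0, 0]
  ],
  "xyz": [
    [0, 0, -5],
    [0, 0, -11],
    [1.9, -1.3, -17],
    [5.6, -3.9, -22],
    [10.3, -7.1, -24.5],
    [14.6, -10.1, -24.5],
    [17.8, -12.4, -24.5],
    [18.7, -13, -24.5]
  ],
  "jaw": [60, 60, 60, 60, 60, 60, 60, 60]
}}

```text
time_s: 50.8
eef_pos: [0.6304, 0.1393, 0.2724]
eef_rot: [0.0, -0.591, 0.806, -0.0]
wrist_force: [-0.4, -0.1, -0.2]
opening: 0.753
grasp_force: 66.8
```

Run:
```python
from h import *
to((.6298,.1417,.254),-1.877)
```

```text
t 50.8 pos [0.6304 0.1393 0.2724] yaw -1.876 tilt 0.02 q1,6 [ 0.03 -2.8 ] op 0.753 gf 66.8 F [-0.4 -0.1 -0.2] T [ 0.01 -0.01  0.03]
 cm [-0.21  0.13  1.84] ('dz', np.float64(0.005609463201878045))
```

Emit:
{"op": "send_rows", "data": {
  "dr": [
    [0, 0, 0],
    [0, 0, 0],
    [0, 0, 0],
    [0, 0, 0],
    [0, 0, 0],
    [0, 0, 0],
    [0, 0, 0],
    [0, 0, 0]
  ],
  "xyz": [
    [0, 0, 0.4],
    [0, 0, 0.7],
    [0, 0, 0.7],
    [0, 0, 0.7],
    [-0.1, 0.05, 0.9],
    [-0.1, 0.05, 1.2],
    [-0.1, 0.05, 1.5],
    [-0.1, 0.05, 1.5]
  ],
  "jaw": [60, 60, 60, 60, 60, 60, 60, 60]
}}

```text
time_s: 51.8
eef_pos: [0.6293, 0.1418, 0.2578]
eef_rot: [-0.001, -0.592, 0.806, -0.001]
wrist_force: [-3.0, -4.8, 3.1]
opening: 0.758
grasp_force: 67.4
```

Run:
```python
from h import *
to((.6298,.1417,.254),-1.877)
```

```text
t 51.8 pos [0.6293 0.1418 0.2578] yaw -1.874 tilt 0.14 q1,6 [ 0.04 -2.8 ] op 0.758 gf 67.4 F [-3.  -4.8  3.1] T [-0.89  0.71  0.03]
 cm [-0.   -0.05  0.38] ('dz', np.float64(0.032297737744523214))
```

Emit:
{"op": "send_rows", "data": {
  "dr": [
    [0, 0, 0],
    [0, 0, 0],
    [0, 0, 0],
    [0, 0, 0.6],
    [0, 0, 1.2],
    [0, 0, 2],
    [0, 0, 3],
    [0, 0, 4]
  ],
  "xyz": [
    [0.1, 0, 0.15],
    [0.1, 0, 0.3],
    [0.1, 0, 0.4],
    [0.1, 0, 0.45],
    [0.1, 0, 0.5],
    [0.1, 0, 0.55],
    [0.1, 0, 0.6],
    [0.1, 0, 0.6]
  ],
  "jaw": [60, 60, 60, 60, 60, 60, 60, 60]
}}

```text
time_s: 52.8
eef_pos: [0.6291, 0.1407, 0.2511]
eef_rot: [-0.001, -0.41, 0.912, -0.001]
wrist_force: [-3.1, -5.4, 1.9]
opening: 0.758
grasp_force: 67.2
```

```bash
python3 chk.py a9.png
```

```text
t 52.8 pos [0.6291 0.1407 0.2511] yaw -2.296 tilt 0.14 q1,6 [ 0.04 -2.38] op 0.758 gf 67.2 F [-3.1 -5.4  1.9] T [-0.94  0.63  0.06]
 cm [-0.01 -0.11  1.31] 
cap [260.845, 183.34, 0.553, 16.777, -178.768]
[[-5.0, -5.0, -5.0], [-5.12, -5.24, -5.25], [-5.0, -5.0, -5.37], [-5.25, -5.13, -5.63], [-5.25, -5.12, -0.74], [-5.0, -5.13, -4.63], [-5.0, -5.0, -4.5]]
```

The cap now sits square: every edge is shifted by the same 5 px, which is 15 mm above home. Screwing down.

Emit:
{"op": "send_rows", "data": {
  "dr": [
    [0, 0, 1.5],
    [0, 0, 3],
    [0, 0, 4.5],
    [0, 0, 6],
    [0, 0, 7.5],
    [0, 0, 9],
    [0, 0, 10.5],
    [0, 0, 12]
  ],
  "xyz": [
    [0.04, 0.02, 0.05],
    [0.08, 0.04, 0.1],
    [0.1, 0.05, 0.14],
    [0.13, 0.07, 0.18],
    [0.12, 0.08, 0.22],
    [0.1, 0.1, 0.27],
    [0.08, 0.11, 0.31],
    [0.06, 0.12, 0.35]
  ],
  "jaw": [60, 60, 60, 60, 60, 60, 60, 60]
}}

```text
time_s: 53.85
eef_pos: [0.6284, 0.1424, 0.2483]
eef_rot: [0.001, 0.205, 0.979, 0.0]
wrist_force: [-0.6, -0.8, 2.5]
opening: 0.754
grasp_force: 67.2
```

```bash
python3 chk.py a10.png
```

```text
t 53.85 pos [0.6284 0.1424 0.2483] yaw 2.729 tilt 0.07 q1,6 [ 0.04 -1.12] op 0.754 gf 67.2 F [-0.6 -0.8  2.5] T [-0.18  0.14  0.05]
 cm [-0.24 -0.16  1.03] 
cap [256.166, 183.949, 0.852, 9.798, 163.312]Traceback (most recent call last):
  File "chk.py", line 15, in <module>
    print((edges(a)-edges(a0))[:,1:].round(2).tolist())
           ~~~~~^^^
  File "chk.py", line 12, in edges
    o.append([u,round(k[0]/8,2),round(k[-1]/8,2),round(d[-1]/8,2)])
                      ~^^^
IndexError: index 0 is out of bounds for axis 0 with size 0
```

Emit:
{"op": "send_rows", "data": {
  "dr": [
    [0, 0, 1.5],
    [0, 0, 3],
    [0, 0, 4.5],
    [0, 0, 6],
    [0, 0, 7.5],
    [0, 0, 9],
    [0, 0, 10.5],
    [0, 0, 12]
  ],
  "xyz": [
    [-0.01, 0.02, 0.06],
    [-0.02, 0.05, 0.12],
    [-0.02, 0.07, 0.18],
    [-0.03, 0.09, 0.24],
    [-0.05, 0.1, 0.3],
    [-0.07, 0.12, 0.35],
    [-0.08, 0.13, 0.4],
    [-0.1, 0.14, 0.45]
  ],
  "jaw": [60, 60, 60, 60, 60, 60, 60, 60]
}}

```text
time_s: 54.9
eef_pos: [0.63, 0.1435, 0.244]
eef_rot: [0.0, 0.74, 0.673, 0.001]
wrist_force: [-1.2, -1.0, 2.5]
opening: 0.755
grasp_force: 67.4
```

```bash
python3 chk.py a11.png
```

```text
t 54.9 pos [0.63   0.1435 0.244 ] yaw 1.475 tilt 0.09 q1,6 [0.04 0.14] op 0.755 gf 67.4 F [-1.2 -1.   2.5] T [-0.01  0.18  0.01]
 cm [-0.35  0.04  0.6 ] 
cap [260.797, 185.332, 0.557, 16.594, -179.033]
[[-3.0, -3.0, -3.0], [-3.12, -3.24, -3.0], [-3.0, -3.0, -3.0], [-3.0, -3.13, -3.38], [-3.0, -3.12, -0.74], [-2.88, -3.13, -3.63], [-3.0, -3.12, -2.5]]
```

Emit:
{"op": "send_rows", "data": {
  "dr": [
    [0, 0, 1.5],
    [0, 0, 3],
    [0, 0, 4.5],
    [0, 0, 6],
    [0, 0, 7.5],
    [0, 0, 9],
    [0, 0, 10.5],
    [0, 0, 12]
  ],
  "xyz": [
    [-0.01, 0.02, 0.06],
    [-0.02, 0.05, 0.11],
    [-0.02, 0.07, 0.17],
    [-0.03, 0.09, 0.22],
    [-0.05, 0.11, 0.28],
    [-0.07, 0.12, 0.33],
    [-0.09, 0.14, 0.39],
    [-0.11, 0.15, 0.44]
  ],
  "jaw": [60, 60, 60, 60, 60, 60, 60, 60]
}}

```text
time_s: 55.95
eef_pos: [0.6318, 0.1421, 0.2398]
eef_rot: [0.0, 0.994, 0.11, 0.001]
wrist_force: [-0.1, -0.8, 4.1]
opening: 0.755
grasp_force: 67.4
```

Run:
```python
from h import *
to((.6313,.1418,.2364))
```

```text
t 55.95 pos [0.6318 0.1421 0.2398] yaw 0.221 tilt 0.15 q1,6 [0.04 1.39] op 0.755 gf 67.4 F [-0.1 -0.8  4.1] T [-0.2  -0.09  0.02]
 cm [-0.05  0.02  0.34]
```

Emit:
{"op": "send_rows", "data": {
  "dr": [
    [0, 0, 1.25],
    [0, 0, 2.5],
    [0, 0, 3.75],
    [0, 0, 5],
    [0, 0, 6.25],
    [0, 0, 7.5],
    [0, 0, 8.75],
    [0, 0, 10]
  ],
  "xyz": [
    [0, 0.02, 0.05],
    [-0.01, 0.04, 0.09],
    [-0.02, 0.05, 0.14],
    [-0.03, 0.07, 0.18],
    [-0.04, 0.09, 0.23],
    [-0.05, 0.1, 0.27],
    [-0.07, 0.12, 0.32],
    [-0.08, 0.13, 0.36]
  ],
  "jaw": [60, 60, 60, 60, 60, 60, 60, 60]
}}

```text
time_s: 56.95
eef_pos: [0.6314, 0.1406, 0.2364]
eef_rot: [-0.001, 0.916, -0.401, 0.001]
wrist_force: [0.5, 0.7, 4.7]
opening: 0.755
grasp_force: 67.5
```

Run:
```python
from h import *
to((.6308,.1404,.2364))
```

```text
t 56.95 pos [0.6314 0.1406 0.2364] yaw -0.826 tilt 0.17 q1,6 [0.04 2.43] op 0.755 gf 67.5 F [0.5 0.7 4.7] T [-0.19 -0.07  0.01]
 cm [-0.03  0.06 -0.  ]
```

Emit:
{"op": "send_rows", "data": {
  "dr": [
    [0, 0, 1],
    [0, 0, 2],
    [0, 0, 3],
    [0, 0, 4],
    [0, 0, 5],
    [0, 0, 5.5],
    [0, 0, 5.5],
    [0, 0, 5.5]
  ],
  "xyz": [
    [-0.02, 0.01, 0.04],
    [-0.03, 0.02, 0.07],
    [-0.05, 0.03, 0.1],
    [-0.06, 0.04, 0.13],
    [-0.07, 0.05, 0.16],
    [-0.08, 0.06, 0.18],
    [-0.08, 0.06, 0.18],
    [-0.08, 0.06, 0.18]
  ],
  "jaw": [60, 60, 60, 60, 60, 60, 60, 60]
}}

```text
time_s: 57.95
eef_pos: [0.6304, 0.1403, 0.235]
eef_rot: [-0.001, 0.766, -0.643, 0.001]
wrist_force: [-0.9, -2.7, 6.6]
opening: 0.757
grasp_force: 67.7
```

Run:
```python
from h import *
to((.6308,.1404,.2364))
```

```text
t 57.95 pos [0.6304 0.1403 0.235 ] yaw -1.398 tilt 0.17 q1,6 [0.04 3.  ] op 0.757 gf 67.7 F [-0.9 -2.7  6.6] T [-0.48  0.23 -0.02]
 cm [-0.   -0.04 -0.14]
```

Emit:
{"op": "send_rows", "data": {
  "dr": [
    [0, 0, 0],
    [0, 0, 0],
    [0, 0, -1.75],
    [0, 0, -3.5],
    [0, 0, -5.25],
    [0, 0, -7],
    [0, 0, -8.75],
    [0, 0, -10.5]
  ],
  "xyz": [
    [0, 0, 0],
    [0, 0, 0],
    [-0.15, 0, 0],
    [-0.15, 0, 0],
    [-0.15, 0, 0],
    [-0.15, 0, 0],
    [-0.15, 0, 0],
    [-0.15, 0, 0]
  ],
  "jaw": [100, 100, 100, 100, 100, 100, 100, 100]
}}

```text
time_s: 58.95
eef_pos: [0.629, 0.1426, 0.2329]
eef_rot: [-0.0, 0.989, -0.147, -0.0]
wrist_force: [0.1, 1.0, 0.7]
opening: 1.004
grasp_force: 0.0
```

Emit:
{"op": "send_rows", "data": {
  "dr": [
    [0, 0, 0],
    [0, 0, 0],
    [0, 0, 0],
    [0, 0, 0],
    [0, 0, 1.5],
    [0, 0, 3],
    [0, 0, 4.5],
    [0, 0, 6]
  ],
  "xyz": [
    [0, 0, 0],
    [0, 0, 0],
    [0, 0, 0],
    [0, 0, 0],
    [0, 0, 0.03],
    [0, 0, 0.06],
    [0, 0, 0.08],
    [0, 0, 0.1]
  ],
  "jaw": [60, 60, 60, 60, 60, 60, 60, 60]
}}

```text
time_s: 59.95
eef_pos: [0.6292, 0.1415, 0.2335]
eef_rot: [0.001, 0.893, -0.45, 0.001]
wrist_force: [-4.3, -4.5, 7.6]
opening: 0.761
grasp_force: 67.6
```

Run:
```python
from h import *
to((.6298,.1417,.2364))
```

```text
t 59.95 pos [0.6292 0.1415 0.2335] yaw -0.934 tilt 0.13 q1,6 [0.04 2.54] op 0.761 gf 67.6 F [-4.3 -4.5  7.6] T [-0.67  0.45  1.73]
 cm [ 0.02 -0.06 -0.29]
```

Torque is now 1.73 N m, firmly at the stop. I'm releasing, backing away and checking.

Emit:
{"op": "send_rows", "data": {
  "dr": [
    [0, 0, 0],
    [0, 0, 0],
    [0, 0, 0],
    [0, 0, 0],
    [0, 0, 0],
    [0, 0, 0],
    [0, 0, 0],
    [0, 0, 0]
  ],
  "xyz": [
    [0, 0, 0],
    [0, 0, 0],
    [0, 0, 0],
    [0, 0, -0.5],
    [0, 0, -2],
    [0, 0, -5],
    [0, 0, -9],
    [0, 0, -12]
  ],
  "jaw": [100, 100, 100, 100, 100, 100, 100, 100]
}}

```text
time_s: 60.95
eef_pos: [0.6296, 0.1424, 0.356]
eef_rot: [-0.001, 0.894, -0.449, 0.001]
wrist_force: [0.3, 0.3, 0.0]
opening: 1.001
grasp_force: 0.0
```

```bash
python3 chk.py a12.png
```

```text
t 60.95 pos [0.6296 0.1424 0.356 ] yaw -0.93 tilt 0.19 q1,6 [0.04 2.54] op 1.001 gf 0.0 F [0.3 0.3 0. ] T [-0.01  0.05 -0.02]
 cm [ 0.19  0.14 11.8 ] 
cap [260.688, 188.299, 0.564, 16.587, -178.132]
[[-0.37, 0.12, 0.13], [-0.37, -0.24, 0.12], [0.0, 0.0, 0.13], [-0.25, -0.13, 0.0], [0.0, -0.12, 0.0], [0.12, -0.13, -0.13], [0.13, -0.12, 0.0]]
```

The cap is home and flat: every edge is within about 0.4 px of the start and the disc aspect is the same, 0.564. The arm touches nothing, so I'm handing in.

```bash
python3 -c "
from bench import ctrl
print(ctrl.hand_in())"
```

```text
the job is handed in; nothing more can be done
None
```

The job is handed in at about 61 s: the four nuts were in the tray when last seen, the barrel is upright, and the cap is back on its thread, tight and flat after a second try because the first one cross-threaded; the final torque was 1.73 N m, well over the 0.3 N m hand-tight figure, and the hand-in gave no verdict.

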